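Close up the sample bench after weighing

ROBOT

A 6-joint arm with a two-finger parallel gripper is mounted at the origin on the work surface. World frame = base frame: x ahead of the robot, y to its left, z up, the work surface at z = 0. Lengths are in m, angles in rad, forces in N, time in s.
With the tool pointing down it reaches from about 0.325 to 0.9 m from the base axis. Payload 6.1 kg.
Tool frame: the origin (TCP) lies at the very end of the fingers, on their centre line; the grasp point (between the pads) lies behind it (bot.grasp_offset is the z of the grasp point in the tool frame, in m); z points along the fingers, y is the line along which they close (so a half turn about z gives the same grasp; the last joint's range is limited). The gripper opens to 85 mm and grips with 20 to 120 N. Pads are 22 mm wide; open, the fingers measure 114 mm over their backs; the gripper's body (76 mm by 85 mm) begins 54 mm behind the grasp point. The pads swing forward as they close: fully open they stand 13 mm farther back than shut.
Start: joints at [1.014, 0.22, 1.526, -0, 1.395, -0.126], TCP at [0.261, 0.568, 0.231] pointing down, gripper open.
Joint ranges: [-2.98, 2.98], [-0.91, 2.08], [0.09, 2.57], [-1.24, 4.39], [0.2, 2.65], [-2.68, 2.68]. Speed limits (rad/s): [2.57, 2.57, 3.01, 3.14, 3.14, 3.14].

INTERFACE

Orientations are given as [roll, pitch, yaw] about the fixed x, y, z axes, in that order (R = Rz(yaw) Ry(pitch) Rx(roll)).
In Python, from cell import readout, cams, bot, masks_of gives the robot as it stands.
- The arm moves only by the tool jog_arm, never from a script. Its arguments are lists of equal length, an entry for each row: "linear": the shift along the tool's x, y, z in m, a list of three; "twist": the turn, a rotation vector about the tool's x, y, z in rad, a list of three; "fingers": the opening, from 0 (shut) to 1 (fully open). A call has 1 to 12 rows; each row is the pose to reach, as a shift and turn from the pose commanded when the call began, along the tool's axes at that moment; what a row does not reach only later rows make up. A row lasts 1/12 s, in which the tool goes at most 41.7 mm and 7.16 degrees, less where a joint would pass 70% of its speed; a pose out of reach is approached as far as the arm can. A call with a gripper value outside its range is refused whole. The fingers move at their own pace and stop on an object; "force" is the grip in N (left out, the last holds). Time passes only in rows, so rows that repeat a pose let the fingers close. It gives the time, the measured TCP pose, the force, the opening and the grip force at its end, in the units of the state.
- readout.observe(): the state, without advancing time (a new reading comes with each control period).
- cams.grab_frame(name): name is "scene" or "side" or "wrist"; returns a dict with "pixels" (480x640x3 uint8, red, green, blue), "K" (3x3 intrinsics, pixels), "R" (3x3) and "t" (3): a world point X has camera coordinates R X + t; the wrist camera has in their place "T_tool_cam" (4x4, takes a point from camera to tool coordinates, whose origin is the TCP and whose axes are the flange's). Camera axes: x right, y down, z forward; pixel columns grow to the right and rows downward; lengths in m; the calibration is good to about 2 mm. A picture is of the moment at which its call begins: read the wrist's pose just before it. There is no depth.
- bot.sign_off(): hands the job in; it is judged then, once.
Trained networks look in a picture, given as the dict that the camera call returned (one of the last four; its "shot" number tells which), for a name from the list of things; names that differ only in an ending like _2 or _b are one class to them, and where a whole thing is asked for, a point or a joint stands for the part that bears it (a point fixed in the world has none). Each returns a list of dicts, best first, with "p" (0 to 1); they miss things now and then, are a little off and sometimes report something else, mostly with a low value. They report only what shows in the picture. A call takes as long as a camera call. They do not tell look-alikes from the thing itself.
- masks_of(thing, picture): "mask" (480x640 bool, what is visible of it) and "bbox" ([left, top, right, bottom] in pixels, round what is visible of it).
The state is a dict: "clock": time; "qpos": joint angles; "joint_vel": joint speeds; "effort": joint torques, N m; "tool_pos": TCP position; "tcp_rot": TCP orientation; "force": force on the tool from outside, world axes, zero at the start; "ft_torque": the same for the moment, N m; "opening": finger opening in m; "gripper_force": force on a finger pad.
Only numpy, scipy, OpenCV 4.12 (cv2) and the standard library are available. Lean on these libraries where they do the work, as an engineer would, in place of code of your own. Each camera call takes 0.05 s, during which the arm holds its last target. There are 200 camera calls.

TASK

The weighing is done, so close up the bench: lift the clear cover off the instrument tray by its knob and set it down, right way up, in the middle of the blue mat, then lay each spatula that is there flat in the tray compartment of its own colour with its handle over the coloured patch, and finally put the cover back so that it sits fully down around the compartments. Also screw the caps of all three sample jars fully tight (clockwise, until it stops), whenever you like, and leave the vial, petri dish and timer where they are.

Things in the scene. Friction and masses are not known exactly. Their poses are not given: they have to be found in the camera images.
- tray: Fixed white instrument tray: base plate 204 (x) x 184 (y) x 4 mm; on it walls 4 mm thick, 8 mm high (tops 12 mm above the bench) form three compartments side by side along y, each 160 (x) x 44 (y) mm inside, 48 mm apart, each with a red, green or yellow patch on the -x half of its floor. Origin: centre of the underside; x along the compartments, z up.
- cover: Loose clear cover, upside-down box 186 (x) x 166 (y) mm outside, 180 x 160 inside, 33 mm high, 250 g. Black knob in its middle: neck 18 mm across from 33 to 46 mm height, head 26 mm across to 61 mm. On the tray its skirt stands on the base plate (4 mm above the bench) around the walls, 6 mm play each side, x along the tray's x either way. Origin: centre of the skirt's lower edge.
- mat: Fixed blue mat, 220 (x) x 200 (y) x 3 mm, on the bench. Origin: centre of the underside.
- spatula_red: Loose spatula with a red handle, 140 mm long, lying flat: handle 85 long x 20 wide x 16 mm high from x = -70 to +15 mm, thin dark steel blade 24 wide x 4 mm thick from +15 to +70 mm. 50 g. Origin: centre of the underside at half length; x points to the blade, z up. Good grip: across the handle 20 mm behind the origin. May be absent.
- spatula_red_tip (a point): End of the blade of the red spatula (x = +70 mm, 2 mm above its underside).
- slot_red (a point): Centre of the floor of the tray compartment with the red patch; x along the compartment, away from the patch; the patch covers x below 0, z up.
- spatula_green: Loose spatula with a green handle, 140 mm long, lying flat: handle 85 long x 20 wide x 16 mm high from x = -70 to +15 mm, thin dark steel blade 24 wide x 4 mm thick from +15 to +70 mm. 50 g. Origin: centre of the underside at half length; x points to the blade, z up. Good grip: across the handle 20 mm behind the origin. May be absent.
- spatula_green_tip (a point): End of the blade of the green spatula (x = +70 mm, 2 mm above its underside).
- slot_green (a point): Centre of the floor of the tray compartment with the green patch; x along the compartment, away from the patch; the patch covers x below 0, z up.
- spatula_yellow: Loose spatula with a yellow handle, 140 mm long, lying flat: handle 85 long x 20 wide x 16 mm high from x = -70 to +15 mm, thin dark steel blade 24 wide x 4 mm thick from +15 to +70 mm. 50 g. Origin: centre of the underside at half length; x points to the blade, z up. Good grip: across the handle 20 mm behind the origin. May be absent.
- spatula_yellow_tip (a point): End of the blade of the yellow spatula (x = +70 mm, 2 mm above its underside).
- slot_yellow (a point): Centre of the floor of the tray compartment with the yellow patch; x along the compartment, away from the patch; the patch covers x below 0, z up.
- jar_a: Amber sample jar fixed in a rubber foot, body 64 mm across up to 78 mm height, neck 38 mm across, blue round screw cap 46 mm across from 92 to 116 mm above the bench, on the jar's vertical axis. A white line on the cap's top points to the white line on the jar's shoulder when the cap is tight. Origin: centre of the underside.
- cap_a (a joint): Turn of the captive cap of jar_a (rad): 0 = fully tight against its stop, grows anticlockwise seen from above as it is unscrewed; at most 3.2. The cap keeps its height.
- jar_b: Amber sample jar fixed in a rubber foot, body 64 mm across up to 78 mm height, neck 38 mm across, blue round screw cap 46 mm across from 92 to 116 mm above the bench, on the jar's vertical axis. A white line on the cap's top points to the white line on the jar's shoulder when the cap is tight. Origin: centre of the underside.
- cap_b (a joint): Turn of the captive cap of jar_b (rad): 0 = fully tight against its stop, grows anticlockwise seen from above as it is unscrewed; at most 3.2. The cap keeps its height.
- jar_c: Amber sample jar fixed in a rubber foot, body 64 mm across up to 78 mm height, neck 38 mm across, blue round screw cap 46 mm across from 92 to 116 mm above the bench, on the jar's vertical axis. A white line on the cap's top points to the white line on the jar's shoulder when the cap is tight. Origin: centre of the underside.
- cap_c (a joint): Turn of the captive cap of jar_c (rad): 0 = fully tight against its stop, grows anticlockwise seen from above as it is unscrewed; at most 3.2. The cap keeps its height.
- vial: Small closed amber vial, 26 mm across, 45 mm high. Bystander, not part of the job. Origin: centre of the underside.
- petri: Closed clear petri dish, 60 mm across, 15 mm high. Bystander, not part of the job. Origin: centre of the underside.
- timer: Grey bench timer, 44 x 44 x 20 mm. Bystander, not part of the job. Origin: centre of the underside.
There are look-alikes about, which are no part of the job. What is shaped like the jar_c but turquoise is not meant.

How it is judged:
By the outcome, as a careful person would: the job done as asked, in the order asked, and still so for the second after the job is handed in, with the robot touching nothing.
Of spatula_red, spatula_green, spatula_yellow only 2 to 3 are there at a start; the rules pass over those that are not, and their reading is None.
At some moment in a run one of spatula_red, spatula_green, spatula_yellow may be knocked a few centimetres aside while the robot is not near it.
Once in a run the grip may slacken for a moment while it holds something.
It also fails if it takes over 200 s, if anything falls off the work surface, if the arm or the gripper's body presses on something with over 40 N, if the wrist force passes 120 N, or if a joint passes its speed limit or range.

## Working session

There is one attempt and no reset: what is moved stays moved. The work goes in short steps, Python scripts to look and compute and a tool call to move; the robot and the scene stay as the last step left them, time stands still between calls to the robot, and variables do not carry over. Pictures are saved under pics/ and viewed, at most 14 in all, crops included, and the job is handed in when it is done.

Besides the shell and the picture viewer there is one more tool, called after ">>>" as name(argument=value, ...) on one line, values as JSON. jog_arm: Moves the arm, as the interface text tells. Its arguments: {"type":"object","properties":{"linear":{"type":"array","items":{"type":"array","items":{"type":"number"}}},"twist":{"type":"array","items":{"type":"array","items":{"type":"number"}}},"fingers":{"type":"array","items":{"type":"number"}},"force":{"type":"number"}},"required":["linear","twist","fingers"]}

```bash
mkdir -p pics; ls
python3 - <<'E'
from cell import readout,cams,bot,masks_of
import cv2,numpy as np
print(readout.observe(),bot.grasp_offset)
for n in ["scene","side"]:
    f=cams.grab_frame(n); cv2.imwrite(f"pics/{n}0.png",f["pixels"][:,:,::-1]); print(n,f["K"],f["R"],f["t"])
f=cams.grab_frame("wrist");print(f["K"],f["T_tool_cam"]);cv2.imwrite("pics/wrist0.png",f["pixels"][:,:,::-1])
E
```

```text
pics
{'clock': 0.0, 'qpos': array([ 1.01387566e+00,  2.21243618e-01,  1.52764372e+00,  4.32556735e-05,
        1.39469157e+00, -1.26099337e-01]), 'joint_vel': array([0.00042118, 0.00081931, 0.00136997, 0.00016563, 0.00049195,
       0.00132564]), 'effort': array([-2.20094262e-03, -4.96925139e+01, -3.89376712e+01, -3.99779292e-04,
        1.15438251e-02, -2.20256027e-05]), 'tool_pos': array([0.26067213, 0.56736606, 0.23017115]), 'tcp_rot': array([-3.13962753e+00, -2.92034929e-04,  2.71076342e+00]), 'force': array([0.79795821, 0.20997525, 0.49194498]), 'ft_torque': array([ 0.0179289 , -0.03787622,  0.02699055]), 'gripper_force': 0.0, 'opening': 0.08520059600435059} -0.0187
scene [[497.97890591   0.         313.40591729]
 [  0.         497.97890591 228.58577817]
 [  0.           0.           1.        ]] [[ 0.66819763  0.74393197 -0.00878384]
 [ 0.62497456 -0.56767752 -0.53586289]
 [-0.40363192  0.35257264 -0.84425932]] [-0.38199473 -0.2550619   1.14984231]
side [[611.69038466   0.         323.14751483]
 [  0.         611.69038466 240.03264439]
 [  0.           0.           1.        ]] [[-0.99209171 -0.12421132  0.01804393]
 [-0.10491865  0.74177436 -0.66239178]
 [ 0.06889203 -0.65904654 -0.74894028]] [0.50833782 0.09225825 1.15184196]
[[353.04619198   0.         319.14844878]
 [  0.         353.04619198 237.51581169]
 [  0.           0.           1.        ]] [[-1.00226253e-03 -9.49419415e-01 -3.14009187e-01  8.02986468e-02]
 [ 9.99997516e-01 -1.57669945e-03  1.57539670e-03 -1.96917922e-04]
 [-1.99081033e-03 -3.14006828e-01  9.49418637e-01 -1.42107253e-01]
 [ 0.00000000e+00  0.00000000e+00  0.00000000e+00  1.00000000e+00]]
```

View pics/scene0.png

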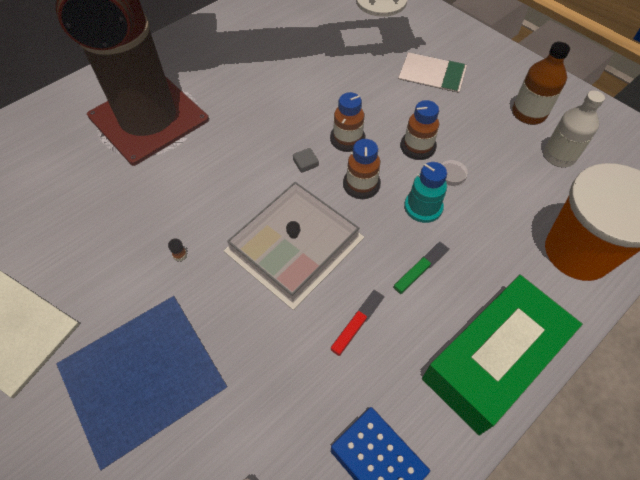

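View pics/side0.png

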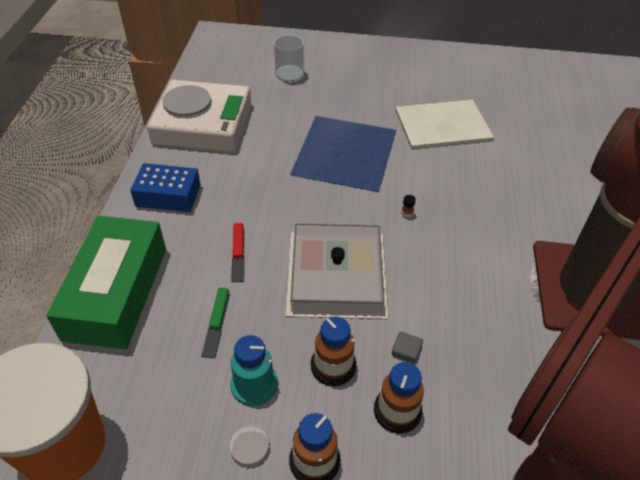

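Scene view: the red spatula is at (357,323) and the green one at (421,267), with no yellow spatula. The covered tray is at (293,243) with its knob at (293,229), and the mat is at (142,378). The amber jars have caps at (349,103), (426,110) and (365,150). The timer is at (306,160), petri at (452,172) and vial at (177,248).

Possible mix-ups:
- **Jars:** the turquoise look-alike with its cap at (433,175) is not a target. I choose the three amber ones.
- **Amber bottle:** the one at (540,90) has no blue cap and is not a target.
- **Spatulas:** only the two at (357,323) and (421,267) fit.

```bash
cat > h.py <<'E'
from cell import readout,cams,bot,masks_of
import cv2,numpy as np
from scipy.spatial.transform import Rotation as Ro
def cam(f,st=None):
    if "R" in f: return f["K"],f["R"],f["t"]
    T=np.eye(4);T[:3,:3]=Ro.from_euler("xyz",st["tcp_rot"]).as_matrix();T[:3,3]=st["tool_pos"]
    W=np.linalg.inv(T@f["T_tool_cam"]); return f["K"],W[:3,:3],W[:3,3]
def grab(n):
    st=readout.observe(); f=cams.grab_frame(n); return f,cam(f,st)
def rays(c,uv):
    K,R,t=c; uv=np.atleast_2d(np.asarray(uv,float))
    d=np.c_[uv,np.ones(len(uv))]@np.linalg.inv(K).T@R
    return -R.T@t,d
def plane(c,uv,z):
    o,d=rays(c,uv); return o+d*((z-o[2])/d[:,2])[:,None]
def proj(c,X):
    K,R,t=c; p=(np.atleast_2d(X)@R.T+t)@K.T; return p[:,:2]/p[:,2:]
def tri(cs,uvs):
    A=0;b=0
    for c,uv in zip(cs,uvs):
        o,d=rays(c,uv);d=d[0]/np.linalg.norm(d[0]);P=np.eye(3)-np.outer(d,d);A=A+P;b=b+P@o
    return np.linalg.solve(A,b)
def cen(m):
    v,u=np.nonzero(m); return np.array([u.mean(),v.mean()])
def save(name,f,crop=None,k=1):
    im=f["pixels"][:,:,::-1]
    if crop: l,t,r,b=crop; im=im[t:b,l:r]
    cv2.imwrite("pics/"+name,cv2.resize(im,None,fx=k,fy=k,interpolation=cv2.INTER_CUBIC))
def big(m):
    n,l,s,_=cv2.connectedComponentsWithStats(m.astype(np.uint8)); return l==1+np.argmax(s[1:,4])
E
python3 - <<'E'
from h import *
np.set_printoptions(precision=4,suppress=True)
F={n:grab(n) for n in["scene","side"]}
for th in["spatula_red","spatula_green","spatula_yellow","mat","vial","petri","timer","jar_a","cap_a","cover","tray"]:
    for n,(f,c) in F.items():
        for d in masks_of(th,f)[:5]:
            if d["p"]>.3: print(th,n,round(d["p"],2),np.round(d["bbox"]),cen(d["mask"]),plane(c,cen(d["mask"]),{"cap_a":.112,"mat":.003,"tray":.01}.get(th,.008))[0])
# knob dark blob, caps
for n,(f,c) in F.items():
    save(n+"_tray.png",f,(220,60,480,300) if n=="scene" else (210,210,450,480),3 if n=="scene" else 2.2)
E
```

```text
spatula_red scene 0.73 [330. 292. 384. 357.] [357.0941 321.3401] [0.6797 0.0057 0.008 ]
spatula_red side 0.75 [231. 224. 250. 281.] [237.9971 254.4708] [0.6764 0.016  0.008 ]
spatula_red side 0.7 [373. 361. 425. 435.] [400.3287 399.4171] [0.3522 0.279  0.008 ]
spatula_green scene 0.96 [393. 243. 447. 297.] [420.4361 267.1401] [0.6826 0.1682 0.008 ]
spatula_green side 0.6 [201. 286. 228. 359.] [215.4576 324.1384] [0.681  0.1784 0.008 ]
spatula_yellow side 0.69 [234. 224. 247. 284.] [237.9212 253.9662] [0.6768 0.0148 0.008 ]
spatula_yellow side 0.47 [204. 286. 226. 360.] [215.4883 323.9161] [0.6811 0.1779 0.008 ]
spatula_yellow side 0.46 [318. 316. 350. 348.] [335.1825 332.3866] [0.4705 0.1668 0.008 ]
spatula_yellow side 0.45 [287. 232. 389. 323.] [323.2708 302.8333] [0.4989 0.1069 0.008 ]
mat scene 0.61 [ 59. 297. 226. 466.] [138.7418 380.0584] [ 0.5096 -0.3328  0.003 ]
mat scene 0.52 [332. 291. 386. 358.] [357.7122 320.4694] [0.6781 0.0093 0.003 ]
mat side 0.69 [291. 116. 396. 190.] [344.7124 153.6024] [ 0.5025 -0.3158  0.003 ]
vial scene 0.62 [166. 240. 186. 261.] [176.9434 249.3849
[... 1611 characters left out ...]
. 295.] [420.5271 267.2585] [0.7077 0.1133 0.112 ]
cap_a side 0.81 [235. 337. 265. 372.] [249.7921 351.7921] [0.5899 0.2857 0.112 ]
cap_a side 0.76 [317. 318. 350. 346.] [335.4902 332.4425] [0.4659 0.2341 0.112 ]
cap_a side 0.64 [390. 362. 422. 397.] [405.2327 379.0835] [0.3558 0.3001 0.112 ]
cap_a side 0.63 [231. 225. 247. 285.] [237.7155 253.6282] [0.6495 0.0989 0.112 ]
cover side 0.61 [288. 222. 382. 317.] [337.1638 269.358 ] [0.4824 0.0261 0.008 ]
cover side 0.38 [388. 362. 422. 398.] [404.8485 379.5022] [0.3462 0.2422 0.008 ]
tray scene 0.75 [225. 236. 363. 309.] [295.0762 275.242 ] [ 0.5394 -0.0163  0.01  ]
tray side 0.63 [288. 234. 387. 320.] [323.3792 306.013 ] [0.4977 0.1153 0.01  ]
```

View crops.

View pics/scene_tray.png

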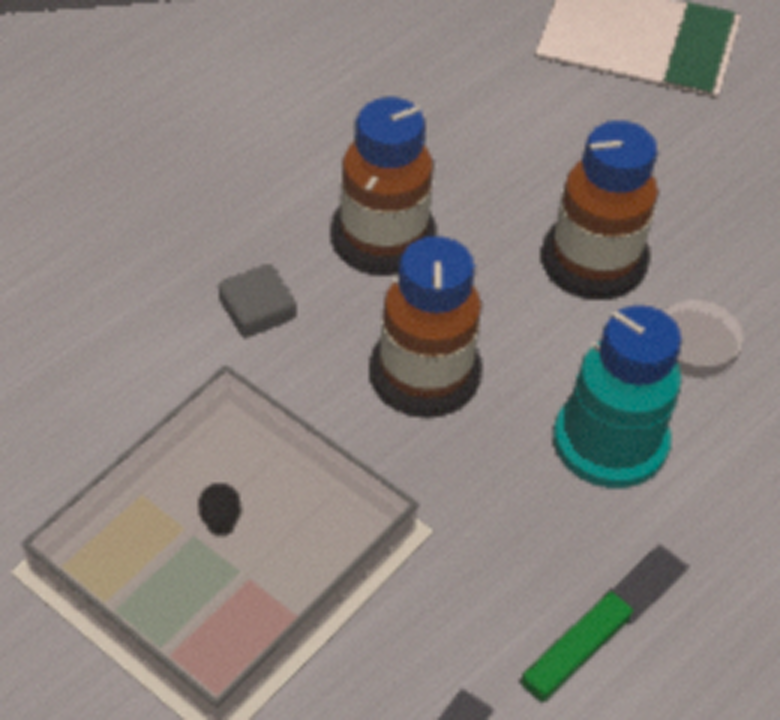

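View pics/side_tray.png

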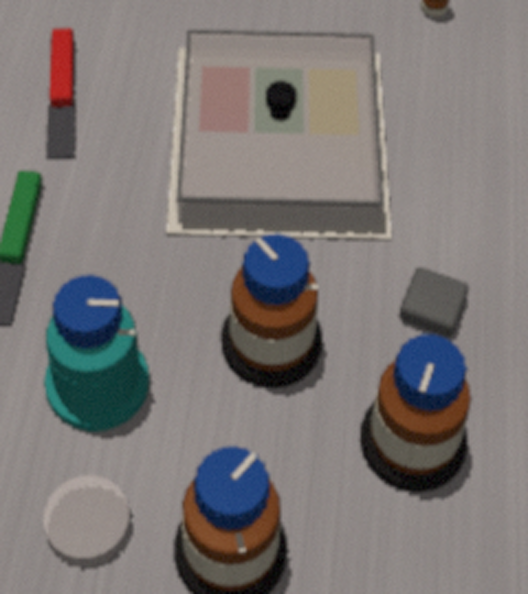

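```bash
cat >> h.py <<'E'
def go(p,yaw=None,st=None):
    "tool-frame shift and twist from the present pose to TCP p, pointing down with yaw"
    st=st or readout.observe(); R=Ro.from_euler("xyz",st["tcp_rot"])
    G=R if yaw is None else Ro.from_euler("xyz",[np.pi,0,yaw])
    lin=R.inv().apply(np.array(p)-st["tool_pos"]); tw=(R.inv()*G).as_rotvec()
    print("go lin",np.round(lin,4),"twist",np.round(tw,3)); return lin,tw
E
python3 - <<'E'
from h import *
np.set_printoptions(precision=4,suppress=True)
F={n:grab(n) for n in["scene","side"]}
c=[F["scene"][1],F["side"][1]]
s3=lambda u,v:(220+u/3,60+v/3); s2=lambda u,v:(210+u/2.2,210+v/2.2)
P={"cap1":(s3(390,121),s2(430,366)),"cap2":(s3(621,147),s2(233,480)),"cap3":(s3(437,262),s2(277,266)),"capT":(s3(641,332),s2(88,306)),
"knobtop":(s3(220,498),s2(281,94)),"baseL":(s3(14,570),s2(381,54)),"baseR":(s3(431,530),s2(167,233)),
"coverBack":(s3(227,370),s2(381,201)),"coverR":(s3(416,508),s2(181,198)),"coverL":(s3(26,546),s2(373,36)),
"redEndtop":(s3(535,690),s2(30,174)),"matTop":((174,298),(396,129)),"matL":((59,372),(315,118)),"matR":((225,382),(375,188)),"matB":((103,460),(292,180))}
for k,(a,b) in P.items():
    X=tri(c,(a,b)); print(k,X,[np.round(np.linalg.norm(proj(cc,X)[0]-q),1) for cc,q in zip(c,(a,b))])
go([0.42,0.06,0.42]); go([0.42,0.06,0.42],np.pi)
E
```

```text
cap1 [0.3556 0.296  0.1129] [np.float64(0.1), np.float64(0.2)]
cap2 [0.4762 0.3928 0.1126] [np.float64(0.5), np.float64(0.7)]
cap3 [0.4655 0.2308 0.1114] [np.float64(0.1), np.float64(0.1)]
capT [0.5904 0.2817 0.1129] [np.float64(0.0), np.float64(0.0)]
knobtop [0.4827 0.0312 0.0628] [np.float64(0.0), np.float64(0.0)]
baseL [ 0.4023 -0.0794  0.0021] [np.float64(0.9), np.float64(0.9)]
baseR [0.5622 0.1402 0.0018] [np.float64(0.0), np.float64(0.0)]
coverBack [0.3938 0.1107 0.0367] [np.float64(0.7), np.float64(0.8)]
coverR [0.5543 0.1282 0.034 ] [np.float64(1.3), np.float64(1.4)]
coverL [ 0.4118 -0.0707  0.0341] [np.float64(0.9), np.float64(0.9)]
redEndtop [0.6857 0.1025 0.0087] [np.float64(0.9), np.float64(0.8)]
matTop [ 0.4373 -0.2287  0.1208] [np.float64(30.2), np.float64(23.8)]
matL [ 0.53   -0.3695  0.1076] [np.float64(45.6), np.float64(28.2)]
matR [ 0.5008 -0.2456 -0.072 ] [np.float64(44.0), np.float64(35.7)]
matB [ 0.5873 -0.4281 -0.1428] [np.float64(39.2), np.float64(26.2)]
go lin [-0.3566 -0.3951 -0.1887] twist [0. 0. 0.]
go lin [-0.3566 -0.3951 -0.1887] twist [ 0.    -0.    -0.431]
```

Triangulated heights match the text: caps 0.112–0.113, knob top 0.063, cover top 0.034–0.037 and base about 0.002. I'll move the wrist camera over the tray and cover.

>>> jog_arm(linear=[[-0.03, -0.03, -0.04], [-0.06, -0.06, -0.06], [-0.09, -0.09, -0.08], [-0.12, -0.12, -0.1], [-0.15, -0.15, -0.12], [-0.18, -0.18, -0.14], [-0.2, -0.21, -0.15], [-0.22, -0.24, -0.16], [-0.24, -0.27, -0.17], [-0.26, -0.3, -0.18], [-0.28, -0.32, -0.18], [-0.3, -0.34, -0.18]], twist=[[0, 0, -0.05], [0, 0, -0.1], [0, 0, -0.15], [0, 0, -0.2], [0, 0, -0.25], [0, 0, -0.3], [0, 0, -0.35], [0, 0, -0.4], [0, 0, -0.43], [0, 0, -0.43], [0, 0, -0.43], [0, 0, -0.43]], fingers=[1, 1, 1, 1, 1, 1, 1, 1, 1, 1, 1, 1])

```text
clock: 2.45
tool_pos: [0.3917, 0.1318, 0.4134]
tcp_rot: [3.141, 0.004, 3.141]
force: [1.4, 1.1, 0.6]
opening: 0.0856
gripper_force: 0.0
```

Run:
```python
from h import *
np.set_printoptions(precision=4,suppress=True)
st=readout.observe();print(st["clock"],st["tool_pos"],st["tcp_rot"],st["joint_vel"])
f,c=grab("wrist"); save("w1.png",f)
```

```text
2.45 [0.3917 0.1318 0.4134] [3.1412 0.004  3.1412] [-1.1206 -0.0164  0.0149  0.0045  0.014  -1.1021]
```

View pics/w1.png

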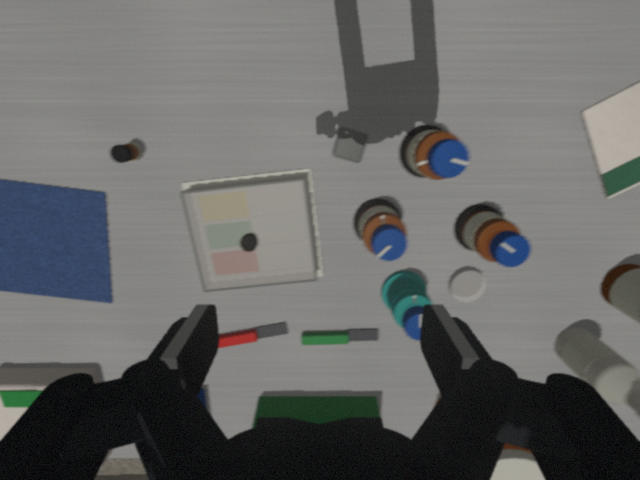

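The wrist view shows the red spatula at (252,335), the green at (340,336), the tray at (252,232) with its knob at (249,242), and the mat's right edge at x≈108. The arm was still moving, so I'll take the measurement again now it has settled.

```bash
cat >> h.py <<'E'
def colmask(f,col):
    h,s,v=[a.astype(int) for a in cv2.split(cv2.cvtColor(f["pixels"],cv2.COLOR_RGB2HSV))]
    if col=="red": m=((h<6)|(h>174))&(s>190)&(v>110)
    if col=="green": m=(h>50)&(h<75)&(s>150)&(v>60)
    if col=="cap": m=(h>105)&(h<118)&(s>165)&(v>75)
    if col=="mat": m=(h>102)&(h<120)&(s>90)&(v>40)
    return m
def blob(m,near,r=25):
    n,l,s,ce=cv2.connectedComponentsWithStats(m.astype(np.uint8)); 
    k=[i for i in range(1,n) if np.linalg.norm(ce[i]-near)<r and s[i,4]>15]
    return (l==max(k,key=lambda i:s[i,4])) if k else None
def rect(c,m,z):
    v,u=np.nonzero(m); X=plane(c,np.c_[u,v],z)[:,:2]; return cv2.minAreaRect((X*1000).astype(np.float32))
E
python3 - <<'E'
from h import *
np.set_printoptions(precision=4,suppress=True)
grab("wrist");grab("wrist")
st=readout.observe();print(st["tool_pos"],st["tcp_rot"],st["joint_vel"])
F={n:grab(n) for n in["wrist","scene","side"]}; save("w2.png",F["wrist"][0])
for n,(f,c) in F.items():
    for col,X in(("red",(.68,.0,.016)),("green",(.69,.14,.016))):
        m=blob(colmask(f,col),proj(c,X)[0])
        print(n,col,None if m is None else (m.sum(),rect(c,m,.014)))
    m=blob(colmask(f,"mat"),proj(c,(.5,-.33,0))[0],60); 
    if m is not None:
        cs=cv2.boxPoints(cv2.minAreaRect(np.argwhere(m)[:,::-1].astype(np.float32))); print(n,"mat",m.sum(),rect(c,m,.003))
for k,X in dict(cap1=(.3556,.296,.116),cap2=(.476,.393,.116),cap3=(.4655,.2308,.116),knob=(.4827,.0312,.061)).items():
    print(k,[ (np.round(proj(c,X)[0],1)) for f,c in F.values()])
E
```

```text
[0.3923 0.1313 0.4116] [-3.1415  0.001   3.1346] [0.0764 0.0097 0.0051 0.0206 0.0025 0.0301]
wrist red None
wrist green None
wrist mat 12109 ((504.03668212890625, -312.99267578125), (192.91432189941406, 196.87770080566406), 82.31558990478516)
scene red (np.int64(484), ((685.1328125, -20.429698944091797), (18.123199462890625, 83.88467407226562), 11.238785743713379))
scene green (np.int64(391), ((684.0353393554688, 143.74549865722656), (17.925504684448242, 83.43081665039062), 1.1272943019866943))
scene mat 15511 ((503.4626159667969, -326.72991943359375), (217.854736328125, 197.5362548828125), 82.6851806640625)
side red (np.int64(275), ((684.03857421875, -17.46051788330078), (17.261363983154297, 82.17383575439453), 12.150924682617188))
side green (np.int64(336), ((681.683837890625, 146.5745849609375), (17.410409927368164, 82.79277801513672), 1.564130187034607))
side mat 4930 ((502.56378173828125, -324.0657958984375), (215.26084899902344, 195.47000122070312), 82.5010757446289)
cap1 [array([454.3, 156.9]), array([350.2,  99.3]), array([405.8, 375.2])]
cap2 [array([517.4, 249.3]), array([426.8, 107.5]), array([315.4, 427.5])]
cap3 [array([395.2, 242.8]), array([365.9, 145.7]), array([336.1, 329.2])]
knob [array([251.7, 242.6]), array([293.4, 226.5]), array([337.7, 253.3])]
```

Run:
```python
from h import *
np.set_printoptions(precision=4,suppress=True)
F={n:grab(n) for n in["wrist","scene","side"]}
cs=[];uv=[]
for n,(f,c) in F.items():
    u0=proj(c,(.483,.031,.055))[0]; g=f["pixels"].max(2)<45
    m=blob(g,u0,12); print(n,u0,m is not None and (m.sum(),cen(m)))
    if m is not None: cs.append(c);uv.append(cen(m))
X=tri(cs,uv);print(X,[proj(c,X)[0]-q for c,q in zip(cs,uv)], tri(cs[1:],uv[1:]))
go([.4825,.031,.15],3.1416)
```

```text
wrist [249.5801 242.064 ] (np.int64(18), array([251.5556, 237.1667]))
scene [293.5403 228.4397] False
side [337.4663 255.3568] (np.int64(161), array([337.323 , 255.0994]))
[0.4797 0.0324 0.054 ] [array([-1.0572,  2.6001]), array([1.8245, 1.3627])] [ 0.4939 -0.1267 -0.1317]
go lin [-0.0912 -0.1042  0.2611] twist [ 0.    -0.     0.002]
```

>>> jog_arm(linear=[[-0.012, -0.013, 0.03], [-0.024, -0.026, 0.06], [-0.036, -0.04, 0.09], [-0.048, -0.054, 0.12], [-0.06, -0.068, 0.15], [-0.07, -0.08, 0.18], [-0.08, -0.09, 0.21], [-0.088, -0.1, 0.24], [-0.092, -0.104, 0.26], [-0.092, -0.104, 0.26], [-0.092, -0.104, 0.26], [-0.092, -0.104, 0.26]], twist=[[0, 0, 0], [0, 0, 0], [0, 0, 0], [0, 0, 0], [0, 0, 0], [0, 0, 0], [0, 0, 0], [0, 0, 0], [0, 0, 0], [0, 0, 0], [0, 0, 0], [0, 0, 0]], fingers=[1, 1, 1, 1, 1, 1, 1, 1, 1, 1, 1, 1])

```text
clock: 3.9
tool_pos: [0.4841, 0.0306, 0.1527]
tcp_rot: [3.142, 0.001, -3.141]
force: [0.2, -0.4, 0.3]
opening: 0.0853
gripper_force: 0.0
```

Run:
```python
from h import *
np.set_printoptions(precision=4,suppress=True)
grab("wrist")
st=readout.observe();print(st["clock"],st["tool_pos"],st["tcp_rot"],np.abs(st["joint_vel"]).max())
f,c=grab("wrist"); save("w3.png",f)
print(proj(c,(.4825,.031,.065)))
g=f["pixels"].max(2)
for t in(30,45,60):
    m=blob(g<t,proj(c,(.4825,.031,.06))[0],25)
    if m is not None: print(t,m.sum(),cen(m),np.ptp(np.argwhere(m),0),plane(c,cen(m),.060))
```

```text
3.95 [0.4846 0.0304 0.1533] [-3.1414  0.0029 -3.1409] 0.010942171079479679
[[319.9699 239.8158]]
45 461 [319.3492 234.6855] [36 31] [[0.4804 0.0306 0.06  ]]
60 1025 [316.88   238.2224] [36 34] [[0.483  0.0288 0.06  ]]
```

View pics/w3.png

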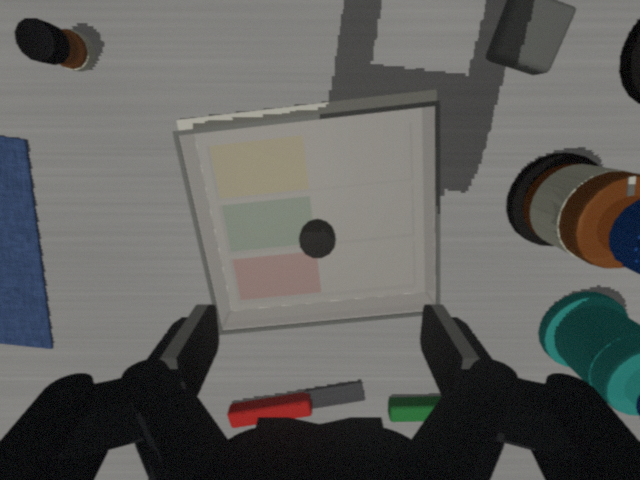

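Close up, the knob is at (318,238), which puts it at (0.483, 0.030). The patches run yellow, green, red from top to bottom on the left half. Descending to grasp the head.

>>> jog_arm(linear=[[0.001, 0, 0.03], [0.002, 0, 0.06], [0.002, 0, 0.09], [0.002, 0, 0.106], [0.002, 0, 0.112], [0.002, 0, 0.112], [0.002, 0, 0.112], [0.002, 0, 0.112], [0.002, 0, 0.112], [0.002, 0, 0.112], [0.002, 0, 0.112], [0.002, 0, 0.112]], twist=[[0, 0, 0], [0, 0, 0], [0, 0, 0], [0, 0, 0], [0, 0, 0], [0, 0, 0], [0, 0, 0], [0, 0, 0], [0, 0, 0], [0, 0, 0], [0, 0, 0], [0, 0, 0]], fingers=[1, 1, 1, 1, 1, 1, 0, 0, 0, 0, 0, 0], force=80)

```text
clock: 5.0
tool_pos: [0.4824, 0.0295, 0.0406]
tcp_rot: [-3.141, 0.002, 3.141]
force: [-1.4, 0.9, 6.5]
opening: 0.0235
gripper_force: 78.0
```

>>> jog_arm(linear=[[0, 0, 0], [0, 0, 0], [0, 0, 0], [0, 0, 0]], twist=[[0, 0, 0], [0, 0, 0], [0, 0, 0], [0, 0, 0]], fingers=[0, 0, 0, 0])

```text
clock: 5.33
tool_pos: [0.4824, 0.0295, 0.0406]
tcp_rot: [-3.141, 0.002, 3.141]
force: [-1.9, 0.2, 6.6]
opening: 0.0235
gripper_force: 78.0
```

>>> jog_arm(linear=[[0, 0, -0.005], [0, 0, -0.012], [0, 0, -0.022], [0, 0, -0.035], [0, 0, -0.05], [0, 0, -0.065], [0, 0, -0.08], [0, 0, -0.09], [0, 0, -0.1], [0, 0, -0.1], [0, 0, -0.1], [0, 0, -0.1]], twist=[[0, 0, 0], [0, 0, 0], [0, 0, 0], [0, 0, 0], [0, 0, 0], [0, 0, 0], [0, 0, 0], [0, 0, 0], [0, 0, 0], [0, 0, 0], [0, 0, 0], [0, 0, 0]], fingers=[0, 0, 0, 0, 0, 0, 0, 0, 0, 0, 0, 0])

```text
clock: 6.33
tool_pos: [0.481, 0.0297, 0.1386]
tcp_rot: [3.141, -0.001, 3.141]
force: [-0.0, -0.9, -2.6]
opening: 0.0238
gripper_force: 78.4
```

Run:
```python
from h import *
np.set_printoptions(precision=4,suppress=True)
st=readout.observe();print(st["clock"],st["tool_pos"],st["tcp_rot"],st["force"],st["opening"])
F={n:grab(n) for n in["scene","side","wrist"]}
for n in F: save(n+"_l.png",F[n][0])
a=cv2.imread("pics/scene_l.png")[120:320,120:420];b=cv2.imread("pics/side_l.png")[140:340,200:500];cv2.imwrite("pics/ll.png",cv2.resize(np.vstack([a,b]),None,fx=1.5,fy=1.5))
for n,(f,c) in F.items():
    m=blob(colmask(f,"mat"),proj(c,(.503,-.325,0))[0],80)
    if m is not None: print(n,"mat",m.sum(),rect(c,m,.003))
go([.5035,-.3255,.14],3.1416-.218)
```

```text
6.3333 [0.481  0.0297 0.1386] [ 3.1415 -0.0012  3.1408] [-0.0288 -0.8876 -2.6069] 0.02379398140353508
scene mat 15502 ((503.34600830078125, -326.66790771484375), (217.77066040039062, 197.4181671142578), 82.57794952392578)
side mat 1214 ((432.44976806640625, -314.84796142578125), (216.0402374267578, 53.94816589355469), 82.45793914794922)
go lin [-0.023  -0.3551 -0.0018] twist [-0.    -0.002  0.217]
```

View pics/ll.png

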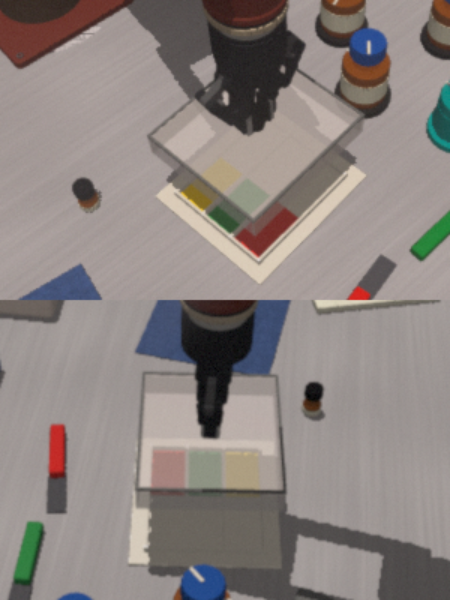

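The cover is held level and lifted; the force shows its weight at about 2.6 N. Now moving it over the mat.

>>> jog_arm(linear=[[-0.002, -0.02, 0], [-0.004, -0.05, 0], [-0.006, -0.085, 0], [-0.009, -0.12, 0], [-0.012, -0.155, 0], [-0.015, -0.19, 0], [-0.018, -0.225, 0], [-0.02, -0.26, 0], [-0.022, -0.295, 0], [-0.023, -0.325, 0], [-0.023, -0.345, 0], [-0.023, -0.355, 0]], twist=[[0, 0, 0.02], [0, 0, 0.04], [0, 0, 0.06], [0, 0, 0.08], [0, 0, 0.1], [0, 0, 0.12], [0, 0, 0.14], [0, 0, 0.16], [0, 0, 0.18], [0, 0, 0.2], [0, 0, 0.217], [0, 0, 0.217]], fingers=[0, 0, 0, 0, 0, 0, 0, 0, 0, 0, 0, 0])

```text
clock: 7.48
tool_pos: [0.5036, -0.3281, 0.1384]
tcp_rot: [-3.141, -0.001, 2.921]
force: [-0.3, -0.3, -2.7]
opening: 0.0232
gripper_force: 78.7
```

>>> jog_arm(linear=[[0, 0, 0], [0, 0, 0], [0, 0, 0], [0, 0, 0]], twist=[[0, 0, 0], [0, 0, 0], [0, 0, 0], [0, 0, 0]], fingers=[0, 0, 0, 0])

```text
clock: 7.82
tool_pos: [0.5043, -0.3237, 0.1391]
tcp_rot: [3.141, -0.001, 2.926]
force: [0.4, 0.3, -2.0]
opening: 0.0233
gripper_force: 78.7
```

Run:
```python
from h import *
np.set_printoptions(precision=4,suppress=True)
st=readout.observe();print(st["clock"],st["tool_pos"],st["tcp_rot"],st["force"],st["opening"],st["qpos"])
go([.5035,-.3255,.0400],3.1416-.218)
```

```text
7.8167 [ 0.5043 -0.3237  0.1391] [ 3.1408 -0.0006  2.9256] [ 0.3569  0.3433 -2.0195] 0.02334880947193315 [-0.7024  0.2411  1.6814  0.0004  1.2201 -2.0574]
go lin [ 0.0004 -0.002   0.0991] twist [ 0.001 -0.001  0.002]
```

>>> jog_arm(linear=[[0, -0.001, 0.015], [0, -0.002, 0.035], [0, -0.002, 0.055], [0, -0.002, 0.075], [0, -0.002, 0.088], [0, -0.002, 0.094], [0, -0.002, 0.096], [0, -0.002, 0.098], [0, -0.002, 0.0985], [0, -0.002, 0.0985], [0, -0.002, 0.0985], [0, -0.002, 0.0985]], twist=[[0, 0, 0], [0, 0, 0], [0, 0, 0], [0, 0, 0], [0, 0, 0], [0, 0, 0], [0, 0, 0], [0, 0, 0], [0, 0, 0], [0, 0, 0], [0, 0, 0], [0, 0, 0]], fingers=[0, 0, 0, 0, 0, 0, 0, 0, 0, 0, 0, 0])

```text
clock: 8.82
tool_pos: [0.5043, -0.3278, 0.0417]
tcp_rot: [-3.141, 0.001, 2.924]
force: [-0.5, 0.3, -2.6]
opening: 0.0233
gripper_force: 78.8
```

>>> jog_arm(linear=[[0, 0, 0.0005], [0, 0, 0.001], [0, 0, 0.0015], [0, 0, 0.002], [0, 0, 0.002], [0, 0, 0.002]], twist=[[0, 0, 0], [0, 0, 0], [0, 0, 0], [0, 0, 0], [0, 0, 0], [0, 0, 0]], fingers=[0, 0, 0, 0, 0, 0])

```text
clock: 9.32
tool_pos: [0.5039, -0.3275, 0.0396]
tcp_rot: [-3.141, 0.0, 2.924]
force: [-3.4, 2.2, 5.9]
opening: 0.0234
gripper_force: 79.5
```

Contact is confirmed: the force is now +5.9 N. Releasing and going up.

>>> jog_arm(linear=[[0, 0, -0.0005], [0, 0, -0.0005], [0, 0, -0.0005], [0, 0, -0.0005], [0, 0, -0.0005], [0, 0, -0.0005], [0, 0, -0.01], [0, 0, -0.03], [0, 0, -0.06], [0, 0, -0.09], [0, 0, -0.12], [0, 0, -0.15]], twist=[[0, 0, 0], [0, 0, 0], [0, 0, 0], [0, 0, 0], [0, 0, 0], [0, 0, 0], [0, 0, 0], [0, 0, 0], [0, 0, 0], [0, 0, 0], [0, 0, 0], [0, 0, 0]], fingers=[1, 1, 1, 1, 1, 1, 1, 1, 1, 1, 1, 1])

```text
clock: 10.32
tool_pos: [0.5037, -0.3273, 0.191]
tcp_rot: [-3.141, 0.0, 2.924]
force: [1.0, -0.3, 0.4]
opening: 0.0853
gripper_force: 0.0
```

Run:
```python
from h import *
np.set_printoptions(precision=4,suppress=True)
F={n:grab(n) for n in["scene","side"]}
st=readout.observe();print(st["clock"],st["tool_pos"],st["tcp_rot"],st["opening"],st["qpos"])
for n in F: save(n+"_m.png",F[n][0])
for n,(f,c) in F.items():
    for col,X in(("red",(.684,-.019,.016)),("green",(.683,.145,.016))):
        m=blob(colmask(f,col),proj(c,X)[0])
        print(n,col,None if m is None else (m.sum(),rect(c,m,.014)))
    for th in["cover"]:
        for d in masks_of(th,f)[:2]: print(th,n,round(d["p"],2),np.round(d["bbox"]))
go([.60,.03,.30],3.1416)
```

```text
10.4167 [ 0.5068 -0.3298  0.1966] [-3.136   0.0105  2.9239] 0.08544500414784588 [-0.7073  0.1891  1.629   0.      1.3117 -2.0604]
scene red (np.int64(483), ((685.176513671875, -20.103862762451172), (18.453811645507812, 83.30476379394531), 11.705238342285156))
scene green (np.int64(395), ((683.92822265625, 143.65841674804688), (18.24691390991211, 83.6060562133789), 1.3160197734832764))
cover scene 0.92 [ 63. 298. 213. 453.]
side red (np.int64(273), ((684.0941772460938, -17.66057586669922), (17.2858943939209, 81.75923156738281), 12.150924682617188))
side green (np.int64(334), ((681.5911254882812, 146.60186767578125), (17.26358985900879, 82.80052185058594), 2.1623287200927734))
cover side 0.82 [298. 111. 387. 186.]
cover side 0.36 [285. 231. 389. 317.]
go lin [-0.0163  0.3699 -0.1097] twist [-0.002  0.003 -0.218]
```

>>> jog_arm(linear=[[-0.001, 0.03, -0.01], [-0.002, 0.065, -0.02], [-0.003, 0.1, -0.03], [-0.005, 0.135, -0.04], [-0.007, 0.17, -0.05], [-0.009, 0.205, -0.06], [-0.011, 0.24, -0.07], [-0.012, 0.275, -0.08], [-0.014, 0.31, -0.09], [-0.015, 0.34, -0.1], [-0.016, 0.36, -0.11], [-0.016, 0.37, -0.11]], twist=[[0, 0, -0.02], [0, 0, -0.04], [0, 0, -0.06], [0, 0, -0.08], [0, 0, -0.1], [0, 0, -0.12], [0, 0, -0.14], [0, 0, -0.16], [0, 0, -0.18], [0, 0, -0.2], [0, 0, -0.218], [0, 0, -0.218]], fingers=[1, 1, 1, 1, 1, 1, 1, 1, 1, 1, 1, 1])

```text
clock: 11.52
tool_pos: [0.5999, 0.0332, 0.2994]
tcp_rot: [3.141, 0.001, -3.138]
force: [0.2, -0.3, 0.3]
opening: 0.0855
gripper_force: 0.0
```

>>> jog_arm(linear=[[0, 0, 0], [0, 0, 0], [0, 0, 0], [0, 0, 0]], twist=[[0, 0, 0], [0, 0, 0], [0, 0, 0], [0, 0, 0]], fingers=[1, 1, 1, 1])

```text
clock: 11.85
tool_pos: [0.5988, 0.0289, 0.2976]
tcp_rot: [-3.141, -0.002, 3.14]
force: [-0.4, -0.4, 0.8]
opening: 0.0852
gripper_force: 0.0
```

Run:
```python
from h import *
np.set_printoptions(precision=4,suppress=True)
st=readout.observe();print(st["clock"],st["tool_pos"],st["tcp_rot"])
f,c=grab("wrist"); save("w4.png",f); np.save("w4c.npy",np.array([*c],dtype=object),allow_pickle=True)
f2,_=grab("scene");save("s4.png",f2);f3,_=grab("side");save("d4.png",f3)
im=np.vstack([np.hstack([cv2.imread("pics/w4.png")[60:360,100:500]]),np.hstack([cv2.imread("pics/s4.png")[220:480,50:250],cv2.imread("pics/d4.png")[90:350,250:450]])])
cv2.imwrite("pics/m4.png",im)
```

```text
11.85 [0.5988 0.0289 0.2976] [-3.1413 -0.002   3.1398]Traceback (most recent call last):
  File "<stdin>", line 4, in <module>
ValueError: could not broadcast input array from shape (3,3) into shape (3,)
```

Run:
```python
from h import *
np.set_printoptions(precision=4,suppress=True)
F={n:grab(n) for n in["wrist","scene","side"]}
for n in F: save(n[0]+"4.png",F[n][0])
r=lambda n,a,b,c,d:cv2.imread(f"pics/{n}4.png")[b:d,a:c]
im=np.vstack([np.hstack([r("w",100,60,500,360)]),np.hstack([cv2.imread("pics/s4.png")[220:480,50:250],F["side"][0]["pixels"][90:350,250:450,::-1]])])
cv2.imwrite("pics/m4.png",im)
for n,(f,c) in F.items():
    h,s,v=[a.astype(int) for a in cv2.split(cv2.cvtColor(f["pixels"],cv2.COLOR_RGB2HSV))]
    for col,m,X in(("R",((h<8)|(h>172))&(s>120),(.53,-.01,0)),("G",(h>45)&(h<80)&(s>80),(.485,-.01,0)),("Y",(h>18)&(h<35)&(s>100),(.437,-.01,0))):
        p=proj(c,X)[0]; m=blob(m,p,30)
        print(n,col,np.round(p),None if m is None else (m.sum(),rect(c,m,.004)))
    for col,X in(("red",(.684,-.019,.016)),("green",(.683,.145,.016))):
        m=blob(((h<8)|(h>172))&(s>120) if col=="red" else (h>45)&(h<80)&(s>80),proj(c,X)[0],25)
        print(n,col,None if m is None else (m.sum(),rect(c,m,.014)))
```

```text
wrist R [286. 131.] (np.int64(2272), ((536.6258544921875, -7.408195495605469), (42.203033447265625, 74.29729461669922), 6.17882776260376))
wrist G [285.  90.] (np.int64(2494), ((488.60675048828125, -12.794239044189453), (41.74684143066406, 73.43849182128906), 6.223580360412598))
wrist Y [283.  44.] (np.int64(2873), ((440.5191955566406, -17.84661865234375), (42.040008544921875, 75.20967102050781), 6.250878810882568))
wrist red (np.int64(986), ((683.5967407226562, -19.349365234375), (21.46136474609375, 83.95559692382812), 11.275898933410645))
wrist green (np.int64(984), ((682.04150390625, 144.17059326171875), (21.70527458190918, 83.71476745605469), 1.7436892986297607))
scene R [295. 272.] (np.int64(767), ((533.270263671875, -6.461647033691406), (40.85525894165039, 72.74138641357422), 6.333415985107422))
scene G [279. 257.] (np.int64(692), ((485.3156433105469, -11.540481567382812), (40.08855056762695, 71.74494934082031), 6.014435291290283))
scene Y [263. 241.] (np.int64(698), ((437.799560546875, -16.754920959472656), (41.00727081298828, 74.1125259399414), 6.283031463623047))
scene red (
[... 209 characters left out ...]
6206054688), 1.7510840892791748))
side R [315. 255.] (np.int64(641), ((536.3489379882812, -7.769645690917969), (41.00196838378906, 74.3349838256836), 7.207640647888184))
side G [338. 257.] (np.int64(613), ((487.8785095214844, -13.215118408203125), (40.96199035644531, 71.94231414794922), 6.959358215332031))
side Y [362. 260.] (np.int64(651), ((439.8727111816406, -18.72216796875), (42.63053512573242, 74.21920776367188), 7.273922443389893))
side red (np.int64(347), ((683.8662719726562, -15.277393341064453), (17.84343910217285, 92.02024841308594), 12.150949478149414))
side green (np.int64(470), ((681.7529907226562, 147.67359924316406), (20.57394027709961, 89.45249938964844), 1.9132792949676514))
```

View pics/m4.png

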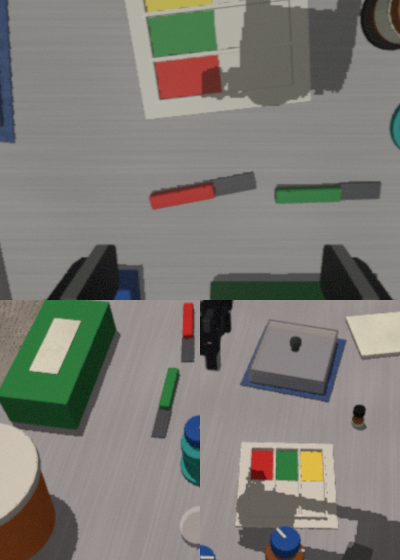

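The cover sits centred on the mat. In the wrist crop the red spatula runs from (150,200) to (255,180) and the green from (275,194) to (380,188). The patch fits put the tray yaw at 96.3°. Next is the red spatula.

Run:
```python
from h import *
go([.6825,-.0116,.12],1.771)
```

```text
go lin [-0.0834 -0.041   0.1785] twist [-0.    -0.     1.369]
```

>>> jog_arm(linear=[[-0.007, -0.003, 0.015], [-0.014, -0.007, 0.03], [-0.021, -0.01, 0.045], [-0.028, -0.014, 0.06], [-0.035, -0.017, 0.075], [-0.042, -0.02, 0.09], [-0.049, -0.024, 0.105], [-0.056, -0.028, 0.12], [-0.063, -0.031, 0.135], [-0.07, -0.034, 0.15], [-0.077, -0.038, 0.165], [-0.0834, -0.041, 0.178]], twist=[[0, 0, 0.11], [0, 0, 0.23], [0, 0, 0.35], [0, 0, 0.47], [0, 0, 0.59], [0, 0, 0.71], [0, 0, 0.83], [0, 0, 0.95], [0, 0, 1.07], [0, 0, 1.19], [0, 0, 1.3], [0, 0, 1.369]], fingers=[1, 1, 1, 1, 1, 1, 1, 1, 1, 1, 1, 1])

```text
clock: 13.05
tool_pos: [0.6828, -0.0113, 0.1195]
tcp_rot: [-3.141, -0.0, 1.766]
force: [-0.1, -0.4, 0.4]
opening: 0.0855
gripper_force: 0.0
```

>>> jog_arm(linear=[[0, 0, 0], [0, 0, 0], [0, 0, 0], [0, 0, 0]], twist=[[0, 0, 0], [0, 0, 0], [0, 0, 0], [0, 0, 0]], fingers=[0.7, 0.7, 0.7, 0.7])

```text
clock: 13.38
tool_pos: [0.6833, -0.0105, 0.1223]
tcp_rot: [3.14, 0.001, 1.774]
force: [-0.1, 0.3, -0.0]
opening: 0.0598
gripper_force: 0.0
```

```bash
cat >> h.py <<'E'
def handles(F,red=(.684,-.019,.016),green=(.683,.145,.016),r=25):
    for n,(f,c) in F.items():
        h,s,v=[a.astype(int) for a in cv2.split(cv2.cvtColor(f["pixels"],cv2.COLOR_RGB2HSV))]
        for col,X in(("red",red),("green",green)):
            if X is None: continue
            m=blob(((h<8)|(h>172))&(s>120) if col=="red" else (h>45)&(h<80)&(s>80),proj(c,X)[0],r)
            if m is None: print(n,col,None); continue
            (cx,cy),(w,l),a=rect(c,m,X[2]-.002)
            if w>l: w,l=l,w; a-=90
            print(n,col,m.sum(),"c",np.round([cx,cy],1),"size",np.round([w,l],1),"yaw",np.round(a+90,1))
E
python3 - <<'E'
from h import *
st=readout.observe();print(st["clock"],st["tool_pos"],st["tcp_rot"],st["qpos"][5],st["opening"])
F={n:grab(n) for n in["wrist","side"]}; handles(F); save("w5.png",F["wrist"][0])
go([.6825,-.0116,.008],1.771)
E
```

```text
13.3833 [ 0.68327975 -0.0105449   0.12229324] [3.13979746e+00 5.57063165e-04 1.77430933e+00] -0.334272223720674 0.05981167553793404
wrist red 2717 c [685.  -18.6] size [18.9 85.2] yaw 101.1
wrist green None
side red 352 c [683.8 -15. ] size [17.8 92.6] yaw 102.2
side green 469 c [681.6 147.6] size [20.7 89.3] yaw 92.2
go lin [-0.0009 -0.0013  0.1143] twist [0.002 0.001 0.003]
```

View pics/w5.png

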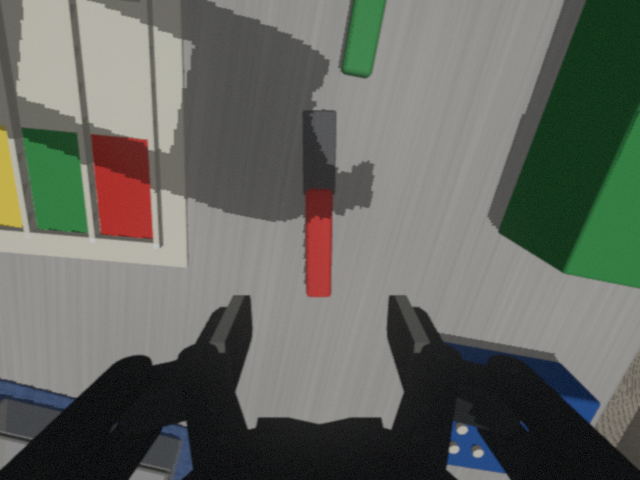

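The red handle runs from (319,190) to (318,296), centred and parallel between the fingers. Descending straight down to grasp.

>>> jog_arm(linear=[[0, 0, 0.03], [0, 0, 0.06], [0, 0, 0.09], [0, 0, 0.107], [0, 0, 0.114], [0, 0, 0.114], [0, 0, 0.114], [0, 0, 0.114], [0, 0, 0.114], [0, 0, 0.114], [0, 0, 0.114], [0, 0, 0.114]], twist=[[0, 0, 0], [0, 0, 0], [0, 0, 0], [0, 0, 0], [0, 0, 0], [0, 0, 0], [0, 0, 0], [0, 0, 0], [0, 0, 0], [0, 0, 0], [0, 0, 0], [0, 0, 0]], fingers=[0.7, 0.7, 0.7, 0.7, 0.7, 0.7, 0, 0, 0, 0, 0, 0], force=60)

```text
clock: 14.48
tool_pos: [0.6846, -0.0108, 0.0094]
tcp_rot: [3.138, 0.001, 1.773]
force: [-0.4, 0.4, 7.1]
opening: 0.0184
gripper_force: 39.1
```

>>> jog_arm(linear=[[0, 0, 0], [0, 0, 0], [0, 0, -0.01], [0, 0, -0.02], [0, 0, -0.035], [0, 0, -0.05], [0, 0, -0.06], [0, 0, -0.06], [0, 0, -0.06]], twist=[[0, 0, 0], [0, 0, 0], [0, 0, 0], [0, 0, 0], [0, 0, 0], [0, 0, 0], [0, 0, 0], [0, 0, 0], [0, 0, 0]], fingers=[0, 0, 0, 0, 0, 0, 0, 0, 0])

```text
clock: 15.23
tool_pos: [0.6838, -0.0107, 0.0685]
tcp_rot: [3.139, 0.001, 1.773]
force: [0.3, -0.6, -0.5]
opening: 0.0175
gripper_force: 58.8
```

Run:
```python
from h import *
st=readout.observe();print(st["clock"],st["tool_pos"],st["tcp_rot"],st["qpos"][5],st["opening"])
F={n:grab(n) for n in["wrist","scene","side"]}; handles(F,red=(.684,-.018,.07)); save("w6.png",F["wrist"][0])
go([.5311+.0022,.0326-.020,.07],1.681)
```

```text
15.2333 [ 0.68375605 -0.01068692  0.06852399] [3.13898674e+00 9.04050822e-04 1.77277501e+00] -0.33279923332004985 0.017512573378773544
wrist red 7316 c [686.4 -20.7] size [21.9 90.4] yaw 101.3
wrist green None
scene red 457 c [686.2 -27.9] size [21.5 70.6] yaw 102.2
scene green 476 c [684.1 142.5] size [20.3 88. ] yaw 91.8
side red 351 c [684.5 -16.4] size [18.6 94.7] yaw 104.5
side green 470 c [681.7 147.6] size [20.6 89.3] yaw 92.2
go lin [ 0.0524 -0.141  -0.004 ] twist [-0.002 -0.001  0.092]
```

View pics/w6.png

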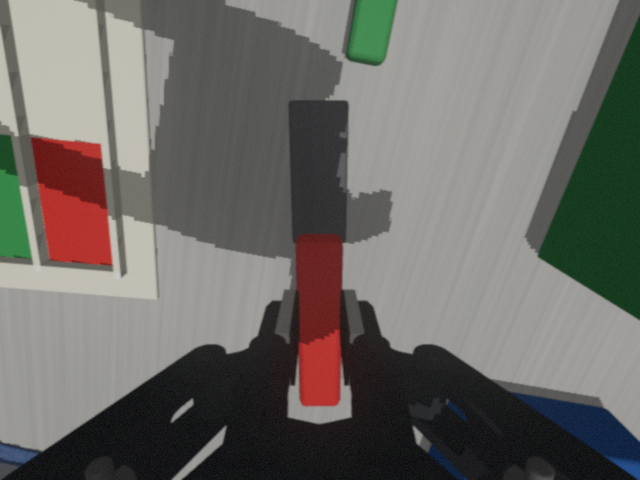

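The red spatula is held straight, with its handle at (320,320) and blade up. Moving it over the red slot.

>>> jog_arm(linear=[[0.005, -0.013, 0], [0.01, -0.027, 0], [0.016, -0.043, 0], [0.022, -0.06, 0], [0.028, -0.077, 0], [0.034, -0.094, 0], [0.041, -0.111, 0], [0.047, -0.127, 0], [0.052, -0.141, 0], [0.052, -0.141, 0], [0.052, -0.141, 0], [0.052, -0.141, 0]], twist=[[0, 0, 0.01], [0, 0, 0.02], [0, 0, 0.03], [0, 0, 0.045], [0, 0, 0.06], [0, 0, 0.075], [0, 0, 0.092], [0, 0, 0.092], [0, 0, 0.092], [0, 0, 0.092], [0, 0, 0.092], [0, 0, 0.092]], fingers=[0, 0, 0, 0, 0, 0, 0, 0, 0, 0, 0, 0])

```text
clock: 16.38
tool_pos: [0.5349, 0.012, 0.0667]
tcp_rot: [3.141, 0.0, 1.681]
force: [0.4, -1.0, -0.2]
opening: 0.0181
gripper_force: 58.9
```

Run:
```python
from h import *
st=readout.observe();print(st["clock"],st["tool_pos"],st["tcp_rot"],st["opening"],st["force"])
F={n:grab(n) for n in["wrist","side"]}; save("w7.png",F["wrist"][0])
handles(F,red=(.534,.0052,.074),green=None)
go([.5333,.0127,.013],1.681)
```

```text
16.3833 [0.53487027 0.01195649 0.0667315 ] [3.14111114e+00 1.19886236e-04 1.68069077e+00] 0.01807218658979443 [ 0.36206021 -1.0078796  -0.21295962]
wrist red 8599 c [534.7   6.2] size [28.3 88.4] yaw 96.1
side red 685 c [532.7  22.7] size [ 39.1 121.5] yaw 97.2
go lin [ 0.001  -0.0018  0.0539] twist [ 0.001  0.    -0.   ]
```

View pics/w7.png

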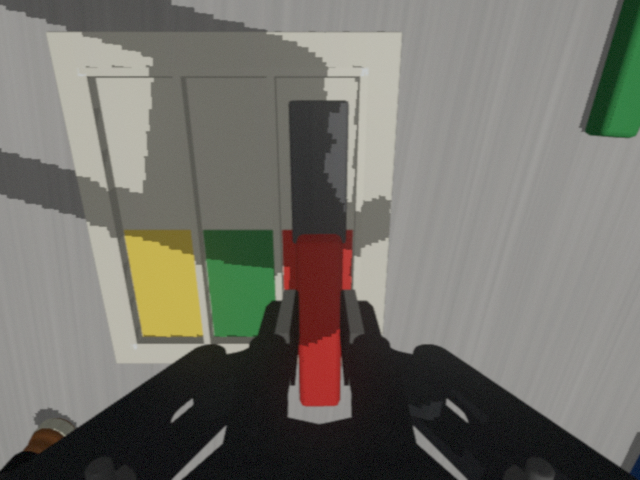

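>>> jog_arm(linear=[[0.001, -0.001, 0.01], [0.001, -0.0015, 0.02], [0.001, -0.0015, 0.03], [0.001, -0.0015, 0.04], [0.001, -0.0015, 0.047], [0.001, -0.0015, 0.051], [0.001, -0.0015, 0.0535], [0.001, -0.0015, 0.0535], [0.001, -0.0015, 0.0535]], twist=[[0, 0, 0], [0, 0, 0], [0, 0, 0], [0, 0, 0], [0, 0, 0], [0, 0, 0], [0, 0, 0], [0, 0, 0], [0, 0, 0]], fingers=[0, 0, 0, 0, 0, 0, 0, 0, 0])

```text
clock: 17.23
tool_pos: [0.5326, 0.013, 0.0134]
tcp_rot: [-3.141, -0.0, 1.681]
force: [-2.7, 0.2, 4.0]
opening: 0.0175
gripper_force: 59.2
```

>>> jog_arm(linear=[[0, 0, 0], [0, 0, 0], [0, 0, 0], [0, 0, 0], [0, 0, -0.01], [0, 0, -0.03], [0, 0, -0.06], [0, 0, -0.09], [0, 0, -0.12], [0, 0, -0.12]], twist=[[0, 0, 0], [0, 0, 0], [0, 0, 0], [0, 0, 0], [0, 0, 0], [0, 0, 0], [0, 0, 0], [0, 0, 0], [0, 0, 0], [0, 0, 0]], fingers=[0.4, 0.4, 0.4, 0.4, 0.5, 0.7, 0.7, 0.7, 0.7, 0.7])

```text
clock: 18.07
tool_pos: [0.5372, 0.0125, 0.1411]
tcp_rot: [3.13, 0.003, 1.681]
force: [1.4, -0.7, 1.0]
opening: 0.0598
gripper_force: 0.0
```

Run:
```python
from h import *
st=readout.observe();print(st["clock"],st["tool_pos"],st["tcp_rot"],st["opening"],st["force"])
F={n:grab(n) for n in["wrist","scene","side"]}; save("w8.png",F["wrist"][0])
handles(F)
go([.683,.1525,.12],1.60)
```

```text
18.0667 [0.53715897 0.01247361 0.14112937] [3.12999488e+00 2.72322191e-03 1.68092712e+00] 0.05977721064934358 [ 1.39149158 -0.69712871  1.04417868]
wrist red None
wrist green 4650 c [680.5 143.8] size [25.1 84.2] yaw 91.7
scene red None
scene green 474 c [684.  142.6] size [20.3 88.3] yaw 91.7
side red None
side green 469 c [681.8 147.6] size [20.6 89.3] yaw 91.9
go lin [0.1223 0.1646 0.0141] twist [0.001 0.    0.081]
```

View pics/w8.png

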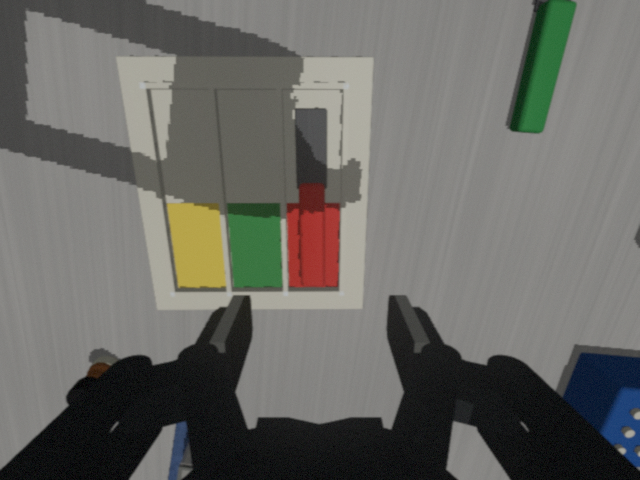

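The red spatula lies flat in the red slot with its handle on the patch: tip at (311,108), handle end near (313,287). I'll check its lengthwise margin with numbers.

Run:
```python
from h import *
np.set_printoptions(precision=4,suppress=True)
f,c=grab("wrist"); st=readout.observe(); print(st["tool_pos"],st["tcp_rot"])
d=np.array([-.110,.994]);S=np.array([.5311,.0326]);e=np.array([d[1],-d[0]])
# re-detect in this frame: red rows
im=f["pixels"].astype(int); save("w9.png",f)
h,s,v=[a.astype(int) for a in cv2.split(cv2.cvtColor(f["pixels"],cv2.COLOR_RGB2HSV))]
m=blob(((h<8)|(h>172))&(s>110),proj(c,(.535,-.01,.01))[0],40)
vv,uu=np.nonzero(m);print("red span",uu.min(),uu.max(),vv.min(),vv.max())
for nm,X in dict(slotc=[*S,.004],tipwall=[*(S+.08*d),.012],tailwall=[*(S-.08*d),.012],base_tl=[*(S+.102*d-.148*e+0*e),.004]).items(): print(nm,proj(c,X))
for r in range(int(proj(c,[*(S+.1*d),.01])[0][1])-4,int(proj(c,[*(S-.1*d),.01])[0][1])+6,4):
    u=int(round(np.interp(r,[108,287],[311,313]))); print(r,im[r,u],end=' ')
```

```text
[0.5319 0.013  0.1327] [-3.1405 -0.0003  1.6808]
red span 293 346 186 292
slotc [[319.0321 202.5157]]
tipwall [[318.919   91.8014]]
tailwall [[319.1804 298.6399]]
base_tl [[105.6058  58.7378]]
56 [138 137 133] 60 [143 142 132] 64 [144 141 132] 68 [156 154 145] 72 [165 163 153] 76 [166 165 155] 80 [172 171 160] 84 [170 168 157] 88 [174 172 161] 92 [172 171 161] 96 [174 173 161] 100 [171 169 159] 104 [171 170 160] 108 [168 167 157] 112 [80 79 82] 116 [81 81 80] 120 [80 80 81] 124 [81 82 81] 128 [79 78 78] 132 [81 81 82] 136 [79 80 78] 140 [79 79 79] 144 [62 61 62] 148 [52 51 53] 152 [50 47 47] 156 [50 48 48] 160 [47 48 47] 164 [49 48 47] 168 [47 46 47] 172 [48 47 47] 176 [46 45 44] 180 [46 43 43] 184 [48 46 45] 188 [82 31 29] 192 [93 36 33] 196 [90 30 24] 200 [90 30 22] 204 [92 34 31] 208 [92 31 26] 212 [93 34 29] 216 [115  37  31] 220 [163  53  48] 224 [162  51  47] 228 [161  51  46] 232 [163  53  48] 236 [162  53  47] 240 [162  51  46] 244 [161  48  44] 248 [160  52  46] 252 [160  49  44] 256 [162  52  45] 260 [161  52  46] 264 [162  54  49] 268 [160  49  42] 272 [160  53  46] 276 [158  48  40] 280 [160  53  47] 284 [161  54  48] 288 [160  53  46] 292 [112  71  65] 296 [119 117 108] 300 [171 168 157] 304 [170 168 156] 308 [171 169 160] 312 [171 169 158] 316 [137 136 132] 320 [136 134 132]
```

Run:
```python
from h import *
go([.6823,.152,.12],1.602)
```

```text
go lin [0.1217 0.1647 0.0126] twist [-0.001 -0.     0.079]
```

>>> jog_arm(linear=[[0.015, 0.02, 0], [0.032, 0.043, 0], [0.052, 0.07, 0], [0.072, 0.097, 0], [0.09, 0.122, 0], [0.107, 0.145, 0.005], [0.118, 0.16, 0.01], [0.122, 0.165, 0.0126], [0.122, 0.165, 0.0126], [0.122, 0.165, 0.0126], [0.122, 0.165, 0.0126], [0.122, 0.165, 0.0126]], twist=[[0, 0, 0.01], [0, 0, 0.02], [0, 0, 0.04], [0, 0, 0.06], [0, 0, 0.079], [0, 0, 0.079], [0, 0, 0.079], [0, 0, 0.079], [0, 0, 0.079], [0, 0, 0.079], [0, 0, 0.079], [0, 0, 0.079]], fingers=[0.7, 0.7, 0.7, 0.7, 0.7, 0.7, 0.7, 0.7, 0.7, 0.7, 0.7, 0.7])

```text
clock: 19.27
tool_pos: [0.6826, 0.1513, 0.1208]
tcp_rot: [-3.141, 0.0, 1.601]
force: [-0.1, -0.2, -0.2]
opening: 0.0595
gripper_force: 0.0
```

Run:
```python
from h import *
F={n:grab(n) for n in["wrist","side"]}
st=readout.observe();print(st["clock"],st["tool_pos"],st["tcp_rot"])
F["wrist"]=grab("wrist"); handles(F,red=None)
f,c=F["wrist"]; print(proj(c,(.6823,.1445,.016)))
go([.6823,.152,.008],1.602)
```

```text
19.3667 [0.68300786 0.15150565 0.12129543] [3.14115356e+00 6.65043903e-05 1.60087359e+00]
wrist green 2705 c [683.4 145.4] size [19.1 84.4] yaw 91.6
side green 475 c [681.7 148. ] size [20.6 90.2] yaw 91.9
[[317.37964968 245.14961027]]
go lin [ 0.0004 -0.0009  0.1134] twist [ 0.001  0.    -0.001]
```

>>> jog_arm(linear=[[0.001, 0, 0.03], [0.001, 0, 0.06], [0.001, 0, 0.09], [0.001, 0, 0.107], [0.001, 0, 0.113], [0.001, 0, 0.113], [0.001, 0, 0.113], [0.001, 0, 0.113], [0.001, 0, 0.113], [0.001, 0, 0.113], [0.001, 0, 0.113], [0.001, 0, 0.113]], twist=[[0, 0, 0], [0, 0, 0], [0, 0, 0], [0, 0, 0], [0, 0, 0], [0, 0, 0], [0, 0, 0], [0, 0, 0], [0, 0, 0], [0, 0, 0], [0, 0, 0], [0, 0, 0]], fingers=[0.7, 0.7, 0.7, 0.7, 0.7, 0.7, 0, 0, 0, 0, 0, 0], force=60)

```text
clock: 20.42
tool_pos: [0.6851, 0.1535, 0.0104]
tcp_rot: [3.137, -0.0, 1.602]
force: [-0.9, -0.3, 5.1]
opening: 0.0174
gripper_force: 59.5
```

>>> jog_arm(linear=[[0, 0, 0], [0, 0, 0], [0, 0, -0.01], [0, 0, -0.02], [0, 0, -0.035], [0, 0, -0.05], [0, 0, -0.06], [0, 0, -0.06], [0, 0, -0.06]], twist=[[0, 0, 0], [0, 0, 0], [0, 0, 0], [0, 0, 0], [0, 0, 0], [0, 0, 0], [0, 0, 0], [0, 0, 0], [0, 0, 0]], fingers=[0, 0, 0, 0, 0, 0, 0, 0, 0])

```text
clock: 21.17
tool_pos: [0.6842, 0.1535, 0.0695]
tcp_rot: [3.139, -0.0, 1.602]
force: [0.2, -0.9, -1.5]
opening: 0.0179
gripper_force: 58.7
```

Run:
```python
from h import *
st=readout.observe();print(st["clock"],st["tool_pos"],st["tcp_rot"],st["opening"])
F={n:grab(n) for n in["wrist","scene","side"]}; handles(F,red=None,green=(.683,.146,.076))
f,c=F["wrist"]; h,s,v=[a.astype(int) for a in cv2.split(cv2.cvtColor(f["pixels"],cv2.COLOR_RGB2HSV))]
m=blob((h>45)&(h<80)&(s>80),proj(c,(.683,.146,.076))[0],60); V,U=np.nonzero(m); print(U.min(),U.max(),V.min(),V.max())
d=np.array([-.110,.994]); t=np.array([.4829,.0273])-.016*d; print(t); go([*t,.07],1.681)
```

```text
21.1667 [0.68418956 0.15345117 0.06948301] [ 3.13879785e+00 -2.30718956e-04  1.60180627e+00] 0.017864436535082663
wrist green 7149 c [684.4 146.7] size [20.6 86.8] yaw 92.9
scene green 403 c [684.7 135.9] size [20.8 79.9] yaw 93.0
side green 299 c [681.5 160.6] size [19.1 71.4] yaw 97.2
296 342 234 404
[0.48466  0.011396]
go lin [-0.1356 -0.202  -0.003 ] twist [-0.002  0.    -0.079]
```

>>> jog_arm(linear=[[-0.012, -0.018, 0], [-0.026, -0.039, 0], [-0.044, -0.065, 0], [-0.062, -0.092, 0], [-0.08, -0.119, 0], [-0.098, -0.146, 0], [-0.114, -0.17, 0], [-0.127, -0.189, 0], [-0.135, -0.201, 0], [-0.136, -0.202, 0], [-0.136, -0.202, 0], [-0.136, -0.202, 0]], twist=[[0, 0, -0.01], [0, 0, -0.02], [0, 0, -0.03], [0, 0, -0.045], [0, 0, -0.06], [0, 0, -0.079], [0, 0, -0.079], [0, 0, -0.079], [0, 0, -0.079], [0, 0, -0.079], [0, 0, -0.079], [0, 0, -0.079]], fingers=[0, 0, 0, 0, 0, 0, 0, 0, 0, 0, 0, 0])

```text
clock: 22.32
tool_pos: [0.4861, 0.0113, 0.0677]
tcp_rot: [3.141, -0.0, 1.68]
force: [-0.5, 0.2, -0.5]
opening: 0.0175
gripper_force: 58.8
```

Run:
```python
from h import *
grab("wrist")
st=readout.observe();print(st["clock"],st["tool_pos"],st["tcp_rot"],st["opening"],st["force"])
f,c=grab("wrist"); h,s,v=[a.astype(int) for a in cv2.split(cv2.cvtColor(f["pixels"],cv2.COLOR_RGB2HSV))]
m=big((h>45)&(h<80)&(s>80)); V,U=np.nonzero(m); print(U.min(),U.max(),V.min(),V.max())
row=[ (V==r).sum() for r in range(225,290,6)];print(row)
go([.48466,.0114,.0130],1.681)
```

```text
22.3667 [0.48631178 0.01147101 0.06773001] [ 3.14104459e+00 -9.19100283e-05  1.68097985e+00] 0.017319649058959042 [-1.07967676  0.28738751  0.72000426]
284 351 234 404
[np.int64(0), np.int64(0), np.int64(45), np.int64(66), np.int64(68), np.int64(68), np.int64(68), np.int64(67), np.int64(66), np.int64(66), np.int64(66)]
go lin [ 0.     -0.0018  0.0548] twist [ 0.001 -0.     0.   ]
```

>>> jog_arm(linear=[[0, -0.001, 0.01], [0, -0.0015, 0.02], [0, -0.0015, 0.03], [0, -0.0015, 0.04], [0, -0.0015, 0.047], [0, -0.0015, 0.051], [0, -0.0015, 0.0535], [0, -0.0015, 0.0535], [0, -0.0015, 0.0535]], twist=[[0, 0, 0], [0, 0, 0], [0, 0, 0], [0, 0, 0], [0, 0, 0], [0, 0, 0], [0, 0, 0], [0, 0, 0], [0, 0, 0]], fingers=[0, 0, 0, 0, 0, 0, 0, 0, 0])

```text
clock: 23.17
tool_pos: [0.4839, 0.011, 0.0144]
tcp_rot: [-3.141, -0.0, 1.681]
force: [-2.9, 1.0, 4.4]
opening: 0.0179
gripper_force: 59.3
```

>>> jog_arm(linear=[[0, 0, 0], [0, 0, 0], [0, 0, 0], [0, 0, 0], [0, 0, -0.01], [0, 0, -0.03], [0, 0, -0.06], [0, 0, -0.09], [0, 0, -0.12], [0, 0, -0.12], [0, 0, -0.12], [0, 0, -0.12]], twist=[[0, 0, 0], [0, 0, 0], [0, 0, 0], [0, 0, 0], [0, 0, 0], [0, 0, 0], [0, 0, 0], [0, 0, 0], [0, 0, 0], [0, 0, 0], [0, 0, 0], [0, 0, 0]], fingers=[0.4, 0.4, 0.4, 0.4, 0.5, 0.7, 0.7, 0.7, 0.7, 0.7, 0.7, 0.7])

```text
clock: 24.17
tool_pos: [0.4838, 0.011, 0.1343]
tcp_rot: [3.141, 0.0, 1.681]
force: [0.4, 1.2, -0.5]
opening: 0.0598
gripper_force: 0.0
```

Run:
```python
from h import *
np.set_printoptions(precision=4,suppress=True)
f,c=grab("wrist"); st=readout.observe();print(st["clock"],st["tool_pos"],st["tcp_rot"])
f,c=grab("wrist"); save("w10.png",f)
s=grab("scene")[0]; d=grab("side")[0]
r=lambda f,a,b,x,y,k:cv2.resize(f["pixels"][b:y,a:x,::-1],None,fx=k,fy=k,interpolation=cv2.INTER_CUBIC)
A=f["pixels"][40:320,100:400,::-1]; B=r(d,270,220,410,350,2.15)[:280,:300]; C=r(s,210,170,380,320,2)[:300]
H=max(A.shape[0],B.shape[0]); pad=lambda i,h,w:cv2.copyMakeBorder(i,0,h-i.shape[0],0,w-i.shape[1],0)
top=np.hstack([pad(A,H,300),pad(B,H,B.shape[1])]); cv2.imwrite("pics/chk.png",np.vstack([top,pad(C,300,top.shape[1])]))
print(top.shape)
```

```text
24.2167 [0.4832 0.0111 0.1334] [-3.1401 -0.0004  1.6808]
(280, 600, 3)
```

View pics/chk.png

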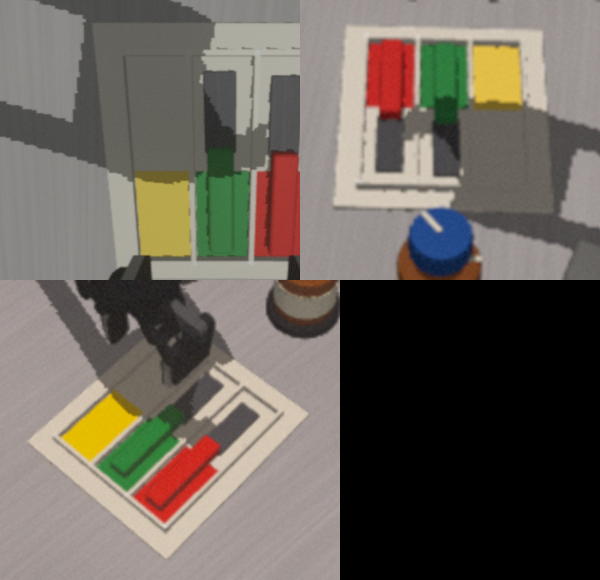

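Both spatulas lie flat in their own slots, and no yellow one is visible in any view. Next is getting the cover back.

Run:
```python
from h import *
np.set_printoptions(precision=4,suppress=True)
c2=grab("side")[1]; c1=grab("scene")[1]
q=plane(c2,[(290.9,232.1),(382.1,233.95),(285.8,314.9),(388.1,318.6)],.004); print(q,q.mean(0))
p=plane(c1,[(224,250.5),(292.5,308.5),(364,237.5)],.004); print(p,(p[0]+p[2])/2)
go([.5045,-.3265,.16],2.924)
```

```text
[[ 0.5852 -0.0595  0.004 ]
 [ 0.4031 -0.0803  0.004 ]
 [ 0.5624  0.1395  0.004 ]
 [ 0.38    0.1224  0.004 ]] [0.4827 0.0305 0.004 ]
[[ 0.4053 -0.0808  0.004 ]
 [ 0.5841 -0.0613  0.004 ]
 [ 0.5648  0.1383  0.004 ]] [0.4851 0.0287 0.004 ]
go lin [-0.3378 -0.016  -0.0271] twist [-0.002 -0.002 -1.243]
```

>>> jog_arm(linear=[[-0.01, 0, -0.01], [-0.03, -0.001, -0.02], [-0.055, -0.002, -0.027], [-0.085, -0.003, -0.027], [-0.118, -0.005, -0.027], [-0.152, -0.007, -0.027], [-0.187, -0.009, -0.027], [-0.222, -0.011, -0.027], [-0.257, -0.013, -0.027], [-0.29, -0.015, -0.027], [-0.318, -0.016, -0.027], [-0.338, -0.016, -0.027]], twist=[[0, 0, -0.08], [0, 0, -0.18], [0, 0, -0.28], [0, 0, -0.39], [0, 0, -0.5], [0, 0, -0.61], [0, 0, -0.72], [0, 0, -0.83], [0, 0, -0.94], [0, 0, -1.05], [0, 0, -1.16], [0, 0, -1.243]], fingers=[1, 1, 1, 1, 1, 1, 1, 1, 1, 1, 1, 1])

```text
clock: 25.47
tool_pos: [0.5046, -0.3294, 0.1604]
tcp_rot: [-3.142, -0.001, 2.928]
force: [0.9, 0.6, 0.3]
opening: 0.0854
gripper_force: 0.0
```

>>> jog_arm(linear=[[0, 0, 0], [0, 0, 0], [0, 0, 0], [0, 0, 0]], twist=[[0, 0, 0], [0, 0, 0], [0, 0, 0], [0, 0, 0]], fingers=[1, 1, 1, 1])

```text
clock: 25.8
tool_pos: [0.5051, -0.3255, 0.1607]
tcp_rot: [3.141, -0.001, 2.924]
force: [-1.3, 0.1, -0.2]
opening: 0.0852
gripper_force: 0.0
```

Run:
```python
from h import *
np.set_printoptions(precision=4,suppress=True)
st=readout.observe();print(st["clock"],st["tool_pos"],st["tcp_rot"])
f,c=grab("wrist"); save("w11.png",f)
p=proj(c,(.504,-.3265,.060))[0];print(p); g=f["pixels"].max(2)
for t in(30,35,40,45,50,60):
    m=blob(g<t,p,25)
    if m is not None: print(t,m.sum(),cen(m),np.ptp(np.argwhere(m),0),plane(c,cen(m),.060))
go([.504,-.3265,.0405],2.924)
```

```text
25.8 [ 0.5051 -0.3255  0.1607] [ 3.1408 -0.001   2.9237]
[317.1187 236.4429]
40 87 [316.5402 223.4598] [ 9 26] [[ 0.4944 -0.3248  0.06  ]]
45 234 [320.1496 229.7137] [28 31] [[ 0.4995 -0.3233  0.06  ]]
50 878 [316.2369 237.172 ] [34 32] [[ 0.5044 -0.3272  0.06  ]]
60 962 [316.105  237.1279] [36 33] [[ 0.5043 -0.3273  0.06  ]]
go lin [ 0.0009 -0.0014  0.1205] twist [ 0.001 -0.001  0.   ]
```

>>> jog_arm(linear=[[0.0005, -0.001, 0.03], [0.0005, -0.0015, 0.06], [0.0005, -0.0015, 0.09], [0.0005, -0.0015, 0.112], [0.0005, -0.0015, 0.1195], [0.0005, -0.0015, 0.1195], [0.0005, -0.0015, 0.1195], [0.0005, -0.0015, 0.1195], [0.0005, -0.0015, 0.1195], [0.0005, -0.0015, 0.1195], [0.0005, -0.0015, 0.1195], [0.0005, -0.0015, 0.1195]], twist=[[0, 0, 0], [0, 0, 0], [0, 0, 0], [0, 0, 0], [0, 0, 0], [0, 0, 0], [0, 0, 0], [0, 0, 0], [0, 0, 0], [0, 0, 0], [0, 0, 0], [0, 0, 0]], fingers=[1, 1, 1, 1, 1, 1, 0, 0, 0, 0, 0, 0], force=80)

```text
clock: 26.85
tool_pos: [0.5053, -0.3288, 0.0434]
tcp_rot: [-3.141, 0.002, 2.924]
force: [-0.6, 1.0, 6.0]
opening: 0.0231
gripper_force: 78.1
```

>>> jog_arm(linear=[[0, 0, 0], [0, 0, 0], [0, 0, 0], [0, 0, -0.01], [0, 0, -0.02], [0, 0, -0.035], [0, 0, -0.05], [0, 0, -0.065], [0, 0, -0.08], [0, 0, -0.09], [0, 0, -0.09], [0, 0, -0.09]], twist=[[0, 0, 0], [0, 0, 0], [0, 0, 0], [0, 0, 0], [0, 0, 0], [0, 0, 0], [0, 0, 0], [0, 0, 0], [0, 0, 0], [0, 0, 0], [0, 0, 0], [0, 0, 0]], fingers=[0, 0, 0, 0, 0, 0, 0, 0, 0, 0, 0, 0])

```text
clock: 27.85
tool_pos: [0.5047, -0.3284, 0.1325]
tcp_rot: [-3.141, 0.001, 2.924]
force: [-1.0, -0.3, -2.0]
opening: 0.0234
gripper_force: 78.5
```

Run:
```python
from h import *
np.set_printoptions(precision=4,suppress=True)
st=readout.observe();print(st["clock"],st["tool_pos"],st["tcp_rot"],st["force"],st["opening"])
go([.4832,.0297,.13],3.1416)
```

```text
27.85 [ 0.5047 -0.3284  0.1325] [-3.1408  0.0014  2.9238] [-1.0391 -0.27   -2.0063] 0.0233618277514148
go lin [0.0984 0.345  0.0021] twist [-0.001  0.001 -0.218]
```

>>> jog_arm(linear=[[0.005, 0.018, 0], [0.012, 0.042, 0], [0.021, 0.073, 0], [0.03, 0.106, 0], [0.04, 0.14, 0], [0.05, 0.175, 0], [0.06, 0.21, 0], [0.07, 0.245, 0], [0.08, 0.28, 0], [0.088, 0.31, 0], [0.095, 0.333, 0], [0.0985, 0.345, 0]], twist=[[0, 0, -0.02], [0, 0, -0.04], [0, 0, -0.06], [0, 0, -0.08], [0, 0, -0.1], [0, 0, -0.12], [0, 0, -0.14], [0, 0, -0.16], [0, 0, -0.18], [0, 0, -0.2], [0, 0, -0.218], [0, 0, -0.218]], fingers=[0, 0, 0, 0, 0, 0, 0, 0, 0, 0, 0, 0])

```text
clock: 28.85
tool_pos: [0.4812, 0.0329, 0.1304]
tcp_rot: [3.14, -0.003, -3.138]
force: [0.5, 0.2, -1.8]
opening: 0.0235
gripper_force: 78.8
```

>>> jog_arm(linear=[[0, 0, 0], [0, 0, 0], [0, 0, 0], [0, 0, 0]], twist=[[0, 0, 0], [0, 0, 0], [0, 0, 0], [0, 0, 0]], fingers=[0, 0, 0, 0])

```text
clock: 29.18
tool_pos: [0.4826, 0.0291, 0.1313]
tcp_rot: [-3.141, -0.001, 3.141]
force: [0.4, 0.2, -2.3]
opening: 0.0229
gripper_force: 78.8
```

Run:
```python
from h import *
np.set_printoptions(precision=4,suppress=True)
st=readout.observe();print(st["clock"],st["tool_pos"],st["tcp_rot"],st["force"],st["opening"])
go([.4832,.0297,.0445],3.1416)
f,c=grab("wrist"); save("w12.png",f)
```

```text
29.1833 [0.4826 0.0291 0.1313] [-3.1414 -0.0007  3.1407] [ 0.4223  0.1898 -2.3177] 0.022919258725782248
go lin [-0.0006  0.0006  0.0868] twist [-0.    -0.001 -0.001]
```

>>> jog_arm(linear=[[0, 0.0005, 0.015], [0, 0.0005, 0.03], [0, 0.0005, 0.045], [0, 0.0005, 0.06], [0, 0.0005, 0.07], [0, 0.0005, 0.074], [0, 0.0005, 0.077], [0, 0.0005, 0.08], [0, 0.0005, 0.082], [0, 0.0005, 0.082]], twist=[[0, 0, 0], [0, 0, 0], [0, 0, 0], [0, 0, 0], [0, 0, 0], [0, 0, 0], [0, 0, 0], [0, 0, 0], [0, 0, 0], [0, 0, 0]], fingers=[0, 0, 0, 0, 0, 0, 0, 0, 0, 0])

```text
clock: 30.07
tool_pos: [0.4831, 0.0304, 0.0499]
tcp_rot: [-3.142, 0.0, -3.141]
force: [0.0, -0.1, -3.3]
opening: 0.0234
gripper_force: 78.8
```

>>> jog_arm(linear=[[0, 0, 0.001], [0, 0, 0.002], [0, 0, 0.003], [0, 0, 0.004], [0, 0, 0.005], [0, 0, 0.0055], [0, 0, 0.006], [0, 0, 0.006]], twist=[[0, 0, 0], [0, 0, 0], [0, 0, 0], [0, 0, 0], [0, 0, 0], [0, 0, 0], [0, 0, 0], [0, 0, 0]], fingers=[0, 0, 0, 0, 0, 0, 0, 0])

```text
clock: 30.73
tool_pos: [0.4828, 0.0306, 0.0444]
tcp_rot: [3.142, -0.0, -3.141]
force: [-4.2, -0.2, 5.6]
opening: 0.0233
gripper_force: 79.6
```

Contact came at the expected seated height. Releasing and rising.

>>> jog_arm(linear=[[0, 0, 0], [0, 0, 0], [0, 0, 0], [0, 0, 0], [0, 0, 0], [0, 0, 0], [0, 0, -0.01], [0, 0, -0.03], [0, 0, -0.065], [0, 0, -0.1], [0, 0, -0.14], [0, 0, -0.18]], twist=[[0, 0, 0], [0, 0, 0], [0, 0, 0], [0, 0, 0], [0, 0, 0], [0, 0, 0], [0, 0, 0], [0, 0, 0], [0, 0, 0], [0, 0, 0], [0, 0, 0], [0, 0, 0]], fingers=[1, 1, 1, 1, 1, 1, 1, 1, 1, 1, 1, 1])

```text
clock: 31.73
tool_pos: [0.4821, 0.0306, 0.226]
tcp_rot: [3.142, -0.0, -3.141]
force: [1.3, 0.1, -0.8]
opening: 0.0854
gripper_force: 0.0
```

```bash
cat >> h.py <<'E'
JARS={"1":(.3556,.296),"2":(.4762,.3928),"3":(.4655,.2308)}
def capfit(f,c,xy,z=.116):
    "cap top centre, white line direction (deg), shoulder mark directions"
    p=proj(c,(*xy,z))[0]; px=f["pixels"].astype(int); K=c
    h,s,v=[a.astype(int) for a in cv2.split(cv2.cvtColor(f["pixels"],cv2.COLOR_RGB2HSV))]
    u=np.arange(640);vv=np.arange(480);U,V=np.meshgrid(u,vv)
    X=plane(c,np.c_[U.ravel(),V.ravel()],z)[:,:2].reshape(480,640,2)-np.array(xy)
    r=np.hypot(X[...,0],X[...,1]); w=(s<90)&(v>100)&(r<.021)
    Y=plane(c,np.c_[U.ravel(),V.ravel()],.078)[:,:2].reshape(480,640,2)-np.array(xy)
    r2=np.hypot(Y[...,0],Y[...,1]); w2=(s<110)&(v>110)&(r2>.019)&(r2<.033)&(r>.026)
    out=[]
    if w.sum()>3:
        q=X[w]; d=np.linalg.svd(q-q.mean(0))[2][0]; d=d*np.sign(d@q.mean(0)+1e-12)
        out=[w.sum(),"mean",np.round(q.mean(0)*1e3,1),"dir",round(np.degrees(np.arctan2(d[1],d[0])),1),"meandir",round(np.degrees(np.arctan2(*q.mean(0)[::-1])),1)]
    if w2.sum()>2:
        n,l,st,ce=cv2.connectedComponentsWithStats(w2.astype(np.uint8))
        for i in range(1,n):
            if st[i,4]>2:
                q=Y[l==i].mean(0); out+=["| sh",int(st[i,4]),np.round(q*1e3,1),round(np.degrees(np.arctan2(q[1],q[0])),1)]
    return p,out
E
python3 - <<'E'
from h import *
np.set_printoptions(precision=4,suppress=True)
F={n:grab(n) for n in["scene","side"]}
st=readout.observe();print(st["clock"],st["tool_pos"],st["qpos"])
for n,(f,c) in F.items():
    save(n+"_e.png",f)
    for k,xy in JARS.items(): print(n,k,*capfit(f,c,xy))
go([.40,.30,.36],3.1416)
E
```

```text
31.8333 [0.4872 0.0301 0.2326] [-0.1    -0.1257  1.8828  0.      1.37   -1.6711]
scene 1 [350.1869  99.258 ] [np.int64(27), 'mean', array([ 1.6, 11.2]), 'dir', np.float64(78.8), 'meandir', np.float64(81.7), '| sh', 12, array([-27.2, -15.1]), np.float64(-150.9), '| sh', 19, array([15.2, 25.6]), np.float64(59.2), '| sh', 13, array([  7.9, -24.8]), np.float64(-72.2)]
scene 2 [426.851  107.5605] [np.int64(25), 'mean', array([-6.9, -8.5]), 'dir', np.float64(-122.6), 'meandir', np.float64(-129.0), '| sh', 15, array([-28.5,  -9.5]), np.float64(-161.5), '| sh', 14, array([22. , 20.7]), np.float64(43.2)]
scene 3 [365.939  145.7204] [np.int64(37), 'mean', array([3.1, 1.3]), 'dir', np.float64(-64.6), 'meandir', np.float64(22.8), '| sh', 17, array([-26.7, -14. ]), np.float64(-152.3), '| sh', 26, array([18.9, 23. ]), np.float64(50.6)]
side 1 [405.8177 375.2284] [np.int64(52), 'mean', array([3. , 9.8]), 'dir', np.float64(74.9), 'meandir', np.float64(73.0), '| sh', 22, array([ 29.1, -10.2]), np.float64(-19.3), '| sh', 27, array([-30.9,  -0.8]), np.float64(-178.5)]
side 2 [315.2774 427.3009] [np.int64(58), 'mean', array([-5.7, -9.1]), 'dir', np.float64(-121.9), 'meandir', np.float64(-122.0), '| sh', 29, array([30.9, -0.6]), np.float64(-1.2), '| sh', 31, array([-29.7,  -9.1]), np.float64(-163.0), '| sh', 12, array([-10.1,  27.7]), np.float64(110.0)]
side 3 [336.0583 329.2252] [np.int64(36), 'mean', array([ 8.2, -9.5]), 'dir', np.float64(-41.2), 'meandir', np.float64(-49.2), '| sh', 4, array([ 30.7, -10.8]), np.float64(-19.3), '| sh', 3, array([32.5, -0.1]), np.float64(-0.2), '| sh', 32, array([-29. ,  -3.5]), np.float64(-173.1)]
go lin [ 0.0853  0.2697 -0.129 ] twist [-0.001  0.014  0.   ]
```

>>> jog_arm(linear=[[0.002, 0.02, 0], [0.004, 0.045, 0], [0.007, 0.075, 0], [0.01, 0.105, 0], [0.013, 0.135, 0.01], [0.016, 0.16, 0.02], [0.018, 0.18, 0.026], [0.019, 0.195, 0.026], [0.02, 0.2, 0.026], [0.02, 0.2, 0.026], [0.02, 0.2, 0.026], [0.02, 0.2, 0.026]], twist=[[0, 0, 0], [0, 0, 0], [0, 0, 0], [0, 0, 0], [0, 0, 0], [0, 0, 0], [0, 0, 0], [0, 0, 0], [0, 0, 0], [0, 0, 0], [0, 0, 0], [0, 0, 0]], fingers=[1, 1, 1, 1, 1, 1, 1, 1, 1, 1, 1, 1])

```text
clock: 32.83
tool_pos: [0.4631, 0.2297, 0.1981]
tcp_rot: [-3.141, 0.001, 3.141]
force: [0.1, -0.4, 0.3]
opening: 0.0856
gripper_force: 0.0
```

```bash
cat >> h.py <<'E'
def capc(f,c,xy,z=.116):
    h,s,v=[a.astype(int) for a in cv2.split(cv2.cvtColor(f["pixels"],cv2.COLOR_RGB2HSV))]
    p=proj(c,(*xy,z))[0]; m=blob((h>102)&(h<122)&(s>120),p,30)
    if m is None: return None
    m=cv2.morphologyEx(m.astype(np.uint8),cv2.MORPH_CLOSE,np.ones((9,9)))
    V,U=np.nonzero(m); hull=cv2.convexHull(plane(c,np.c_[U,V],z)[:,:2].astype(np.float32)*1000)
    return m.sum(),np.round(cv2.minEnclosingCircle(hull)[0],1),round(cv2.minEnclosingCircle(hull)[1],1),np.round(p,1)
E
python3 - <<'E'
from h import *
np.set_printoptions(precision=4,suppress=True)
grab("wrist"); st=readout.observe();print(st["clock"],st["tool_pos"],st["tcp_rot"])
f,c=grab("wrist"); save("w13.png",f)
for k,xy in JARS.items(): print(k,capc(f,c,xy))
print(capfit(f,c,JARS["3"]))
s=grab("scene"); 
m=masks_of("cover",s[0]); print([(round(d["p"],2),d["bbox"]) for d in m[:2]])
for k in JARS: print(k,"scene",capc(*s,JARS[k]))
s=grab("side"); 
for k in JARS: print(k,"side",capc(*s,JARS[k]))
E
```

```text
32.8833 [0.4631 0.2296 0.198 ] [-3.1414  0.0006  3.1407]
1 (np.uint64(5379), array([356.8, 292.5]), 24.2, array([433.6,  70.8]))
2 (np.uint64(4194), array([472.5, 386.3]), 29.0, array([557. , 263.4]))
3 (np.uint64(3422), array([464.4, 227.4]), 24.4, array([320.9, 249.3]))
(array([320.9341, 249.3237]), [np.int64(208), 'mean', array([ 8.3, -5.7]), 'dir', np.float64(-81.3), 'meandir', np.float64(-34.4), '| sh', 65, array([-23. ,  -7.9]), np.float64(-161.0), '| sh', 160, array([-3.1, 30.1]), np.float64(95.8), '| sh', 5, array([  2.1, -28.3]), np.float64(-85.8)])
[(0.61, [226.7, 179.2, 359.2, 298.7])]
1 scene None
2 scene (np.uint64(415), array([482.3, 383.7]), 31.2, array([426.9, 107.6]))
3 scene (np.uint64(471), array([473. , 220.2]), 29.8, array([365.9, 145.7]))
1 side (np.uint64(837), array([356.5, 301. ]), 27.6, array([405.8, 375.2]))
2 side (np.uint64(943), array([475.9, 398.1]), 25.7, array([315.3, 427.3]))
3 side (np.uint64(667), array([466.7, 236.9]), 26.7, array([336.1, 329.2]))
```

View pics/w13.png

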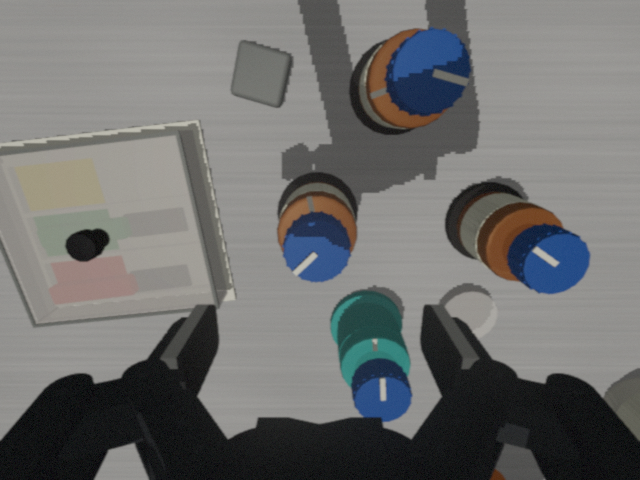

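The wrist view shows the cover seated around the compartments. Cap 3 is at (317,247) with its line toward (293,275), i.e. about −49°. Its shoulder mark at (311,204) is about −165°, so it is roughly 116° loose. Gripping cap 3.

>>> jog_arm(linear=[[-0.0005, 0, 0.03], [-0.001, -0.0005, 0.06], [-0.0015, -0.0005, 0.09], [-0.0015, -0.0005, 0.105], [-0.0015, -0.0005, 0.108], [-0.0015, -0.0005, 0.108], [-0.0015, -0.0005, 0.108], [-0.0015, -0.0005, 0.108], [-0.0015, -0.0005, 0.108], [-0.0015, -0.0005, 0.108], [-0.0015, -0.0005, 0.108], [-0.0015, -0.0005, 0.108]], twist=[[0, 0, 0], [0, 0, 0], [0, 0, 0], [0, 0, 0], [0, 0, 0], [0, 0, 0], [0, 0, 0], [0, 0, 0], [0, 0, 0], [0, 0, 0], [0, 0, 0], [0, 0, 0]], fingers=[1, 1, 1, 1, 1, 0, 0, 0, 0, 0, 0, 0], force=60)

```text
clock: 34.08
tool_pos: [0.4659, 0.2277, 0.0926]
tcp_rot: [-3.137, 0.003, -3.141]
force: [-2.8, -12.3, 10.5]
opening: 0.0442
gripper_force: 60.6
```

>>> jog_arm(linear=[[0, -0.001, 0], [0, -0.0015, 0], [0, -0.0015, 0], [0, -0.0015, 0], [0, -0.0015, 0], [0, -0.0015, 0], [0, -0.0015, 0], [0, -0.0015, 0], [0, -0.0015, 0], [0, -0.0015, 0], [0, -0.0015, 0], [0, -0.0015, 0]], twist=[[0, 0, 0], [0, 0, 0.1], [0, 0, 0.2], [0, 0, 0.3], [0, 0, 0.4], [0, 0, 0.5], [0, 0, 0.6], [0, 0, 0.7], [0, 0, 0.8], [0, 0, 0.9], [0, 0, 1.0], [0, 0, 1.1]], fingers=[0, 0, 0, 0, 0, 0, 0, 0, 0, 0, 0, 0])

```text
clock: 35.08
tool_pos: [0.4665, 0.2289, 0.0927]
tcp_rot: [3.137, 0.002, 2.037]
force: [1.2, -0.0, 4.8]
opening: 0.0441
gripper_force: 60.3
```

>>> jog_arm(linear=[[0, 0, 0], [0, 0, 0], [0, 0, 0], [0, 0, 0], [0, 0, 0], [0, 0, 0], [0, 0, 0], [0, 0, 0], [0, 0, 0]], twist=[[0, 0, 0.1], [0, 0, 0.2], [0, 0, 0.3], [0, 0, 0.4], [0, 0, 0.5], [0, 0, 0.6], [0, 0, 0.7], [0, 0, 0.7], [0, 0, 0.7]], fingers=[0, 0, 0, 0, 0, 0, 0, 0, 0])

```text
clock: 35.83
tool_pos: [0.4674, 0.2291, 0.0927]
tcp_rot: [3.135, -0.003, 1.342]
force: [5.3, -1.6, 2.8]
opening: 0.044
gripper_force: 60.9
```

Run:
```python
from h import *
np.set_printoptions(precision=4,suppress=True)
st=readout.observe();print(st["clock"],st["tool_pos"],st["tcp_rot"],st["force"],st["ft_torque"],st["qpos"],st["opening"],st["gripper_force"])
```

```text
35.8333 [0.4674 0.2291 0.0927] [ 3.1352 -0.0033  1.3423] [ 5.2511 -1.6252  2.847 ] [-0.0068 -0.3091 -0.09  ] [ 0.3044  0.1139  1.924  -0.0005  1.0964  0.5332] 0.04398365066066617 60.89212775230408
```

>>> jog_arm(linear=[[0, 0, 0], [0, 0, 0], [0, 0, 0], [0, 0, 0], [0, 0, 0], [0, 0, 0]], twist=[[0, 0, 0.05], [0, 0, 0.1], [0, 0, 0.15], [0, 0, 0.2], [0, 0, 0.2], [0, 0, 0.2]], fingers=[0, 0, 0, 0, 0, 0])

```text
clock: 36.33
tool_pos: [0.4677, 0.2291, 0.0927]
tcp_rot: [3.135, -0.005, 1.143]
force: [6.1, -1.1, 2.2]
opening: 0.0441
gripper_force: 60.9
```

Run:
```python
from h import *
np.set_printoptions(precision=4,suppress=True)
st=readout.observe();print(st["clock"],st["tool_pos"],st["tcp_rot"],st["force"],st["ft_torque"],st["opening"],st["gripper_force"])
for n in("side","scene","wrist"): 
    f,c=grab(n); save(n+"_c3.png",f); print(n,capfit(f,c,(.4655,.2295)))
```

```text
36.3333 [0.4677 0.2291 0.0927] [ 3.1354 -0.0047  1.1426] [ 6.0713 -1.0665  2.1894] [ 0.0584 -0.4953 -0.068 ] 0.044102194683495036 60.88107347488403
side (array([336.151 , 328.5207]), [np.int64(10), 'mean', array([-3. , -3.6]), 'dir', np.float64(-145.1), 'meandir', np.float64(-129.4), '| sh', 5, array([30.9, -8.5]), np.float64(-15.4), '| sh', 3, array([32.5,  1.2]), np.float64(2.1), '| sh', 17, array([-31.1,   2.6]), np.float64(175.3)])
scene (array([365.4548, 146.0691]), ['| sh', 7, array([22.8, 21.3]), np.float64(43.0)])
wrist (array([313.698 , 338.8569]), [np.int64(626), 'mean', array([-10. ,  -5.6]), 'dir', np.float64(-168.3), 'meandir', np.float64(-150.5), '| sh', 29, array([-9.3, 30.6]), np.float64(106.9), '| sh', 6, array([-14.5,  27. ]), np.float64(118.3), '| sh', 180, array([-25.7,  16.4]), np.float64(147.5), '| sh', 6, array([ 31. , -10.9]), np.float64(-19.4)])
```

>>> jog_arm(linear=[[0, 0, 0], [0, 0, 0], [0, 0, 0], [0, 0, 0], [0, 0, 0]], twist=[[0, 0, 0.04], [0, 0, 0.08], [0, 0, 0.12], [0, 0, 0.12], [0, 0, 0.12]], fingers=[0, 0, 0, 0, 0])

```text
clock: 36.9
tool_pos: [0.4678, 0.229, 0.0927]
tcp_rot: [3.136, -0.006, 1.023]
force: [7.2, -0.2, 1.1]
opening: 0.0442
gripper_force: 60.9
```

```bash
python3 -c "
from h import *
st=readout.observe();print(st['tcp_rot'],st['force'],st['ft_torque'])"
```

```text
[ 3.13570697 -0.00556454  1.02256776] [ 7.18169946 -0.2239657   1.13666823] [-0.02239683 -0.62136286 -0.091958  ]
```

>>> jog_arm(linear=[[0, 0, 0], [0, 0, 0], [0, 0, 0], [0, 0, 0], [0, 0, 0]], twist=[[0, 0, 0.04], [0, 0, 0.08], [0, 0, 0.1], [0, 0, 0.1], [0, 0, 0.1]], fingers=[0, 0, 0, 0, 0])

```text
clock: 37.32
tool_pos: [0.468, 0.2289, 0.0927]
tcp_rot: [3.135, -0.006, 0.926]
force: [6.8, -1.8, 2.1]
opening: 0.0442
gripper_force: 60.8
```

```bash
python3 -c "
from h import *
st=readout.observe();print(st['tcp_rot'],st['force'],st['ft_torque'])"
```

```text
[ 3.13542112 -0.00581706  0.92550804] [ 6.79124992 -1.75986847  2.08299405] [ 0.00486716 -0.7515868   1.14443561]
```

Torque jumped to 1.14 N·m at 2.21 rad of turn, so cap 3 is at its stop. A slight extra press, then release.

>>> jog_arm(linear=[[0, 0, 0], [0, 0, 0], [0, 0, 0], [0, 0, 0]], twist=[[0, 0, 0.015], [0, 0, 0.03], [0, 0, 0.03], [0, 0, 0.03]], fingers=[0, 0, 0, 0])

```text
clock: 37.65
tool_pos: [0.468, 0.2289, 0.0927]
tcp_rot: [3.135, -0.006, 0.898]
force: [6.7, -1.8, 1.0]
opening: 0.0446
gripper_force: 60.8
```

```bash
python3 -c "
from h import *
st=readout.observe();print(st['tcp_rot'],st['force'],st['ft_torque'])"
```

```text
[ 3.13495339 -0.00570577  0.89783709] [ 6.73905466 -1.83407514  1.00937015] [-7.19142700e-04 -7.62952865e-01  2.12361433e+00]
```

>>> jog_arm(linear=[[0, 0, 0], [0, 0, 0], [0, 0, 0], [0, 0, 0], [0, 0, 0], [0, 0, -0.01], [0, 0, -0.03], [0, 0, -0.06], [0, 0, -0.09], [0, 0, -0.12], [0, 0, -0.12], [0, 0, -0.12]], twist=[[0, 0, 0], [0, 0, 0], [0, 0, 0], [0, 0, 0], [0, 0, 0], [0, 0, 0], [0, 0, 0], [0, 0, 0], [0, 0, -0.05], [0, 0, -0.15], [0, 0, -0.26], [0, 0, -0.38]], fingers=[1, 1, 1, 1, 1, 1, 1, 1, 1, 1, 1, 1])

```text
clock: 38.65
tool_pos: [0.4659, 0.2291, 0.2136]
tcp_rot: [3.137, -0.003, 1.277]
force: [0.2, -0.0, -0.3]
opening: 0.0855
gripper_force: 0.0
```

Run:
```python
from h import *
np.set_printoptions(precision=4,suppress=True)
st=readout.observe();print(st["clock"],st["tool_pos"],st["tcp_rot"])
f,c=grab("wrist"); save("w14.png",f); print(capfit(f,c,(.466,.229)))
go([.475,.391,.20],3.1416); go([.475,.391,.20],2.0)
```

```text
38.65 [0.4659 0.2291 0.2136] [ 3.1367 -0.0034  1.2773]
(array([318.2771, 240.2332]), [np.int64(212), 'mean', array([-10.3,  -3.5]), 'dir', np.float64(-173.2), 'meandir', np.float64(-161.4), '| sh', 3, array([17.8, 11.7]), np.float64(33.4), '| sh', 103, array([-29.5,   8.8]), np.float64(163.4), '| sh', 33, array([ 29.9, -11.2]), np.float64(-20.6)])
go lin [ 0.1584 -0.0362  0.0122] twist [ 0.004  0.001 -1.857]
go lin [ 0.1584 -0.0362  0.0122] twist [ 0.003 -0.001 -0.715]
```

>>> jog_arm(linear=[[0.008, -0.002, 0], [0.02, -0.005, 0], [0.036, -0.009, 0], [0.052, -0.013, 0], [0.068, -0.017, 0], [0.084, -0.021, 0], [0.1, -0.025, 0], [0.116, -0.029, 0], [0.132, -0.033, 0], [0.146, -0.036, 0], [0.156, -0.036, 0.005], [0.158, -0.036, 0.012]], twist=[[0, 0, -0.1], [0, 0, -0.21], [0, 0, -0.32], [0, 0, -0.43], [0, 0, -0.54], [0, 0, -0.65], [0, 0, -0.76], [0, 0, -0.87], [0, 0, -0.98], [0, 0, -1.09], [0, 0, -1.2], [0.003, 0, -1.323]], fingers=[1, 1, 1, 1, 1, 1, 1, 1, 1, 1, 1, 1])

```text
clock: 39.7
tool_pos: [0.4765, 0.3919, 0.1985]
tcp_rot: [-3.141, -0.002, 2.599]
force: [-0.5, 0.5, 0.4]
opening: 0.0853
gripper_force: 0.0
```

>>> jog_arm(linear=[[0, 0, 0], [0, 0, 0], [0, 0, 0], [0, 0, 0]], twist=[[0, 0, 0], [0, 0, 0], [0, 0, 0], [0, 0, 0]], fingers=[1, 1, 1, 1])

```text
clock: 40.03
tool_pos: [0.4765, 0.3898, 0.1983]
tcp_rot: [-3.14, -0.001, 2.591]
force: [0.3, 0.4, 0.5]
opening: 0.0851
gripper_force: 0.0
```

```bash
cat >> h.py <<'E'
def capfine(f,c,xy):
    "fit the cap's silhouette: best xy such that projected cylinder (r 23, z .092-.116) matches the blue blob"
    from scipy.optimize import minimize
    h,s,v=[a.astype(int) for a in cv2.split(cv2.cvtColor(f["pixels"],cv2.COLOR_RGB2HSV))]
    m=blob((h>102)&(h<122)&(s>120),proj(c,(*xy,.112))[0],35)
    m=cv2.morphologyEx(m.astype(np.uint8),cv2.MORPH_CLOSE,np.ones((15,15)))
    a=np.linspace(0,6.283,60); ring=np.c_[.023*np.cos(a),.023*np.sin(a)]
    def cost(q):
        P=np.vstack([proj(c,np.c_[ring+q,np.full(60,z)]) for z in(.092,.116)]).astype(np.float32)
        g=np.zeros((480,640),np.uint8); cv2.fillConvexPoly(g,(cv2.convexHull(P)*16).astype(np.int32),1,shift=4)
        return ((g>0)!=(m>0)).sum()
    r=minimize(cost,xy,method="Nelder-Mead",options=dict(initial_simplex=[xy,(xy[0]+.006,xy[1]),(xy[0],xy[1]+.006)]))
    return np.round(r.x,4),r.fun,m.sum()
E
python3 - <<'E'
from h import *
np.set_printoptions(precision=4,suppress=True)
st=readout.observe();print(st["clock"],st["tool_pos"],st["tcp_rot"],st["qpos"][5])
f,c=grab("wrist"); save("w15.png",f); r=capfine(f,c,(.475,.391)); print(r,capfit(f,c,r[0]))
for k in("1","3"):
    try: print(k,capfine(f,c,JARS[k]))
    except Exception as e: print(k,e)
for n in("side","scene"):
    F=grab(n); print(n,capfine(*F,(.475,.391)))
go([*r[0],.09],2.6)
E
```

```text
40.0333 [0.4765 0.3898 0.1983] [-3.1398 -0.0015  2.5913] -0.46324370051190256
(array([0.4776, 0.3932]), np.float64(523.0), np.uint64(3466)) (array([324.1452, 245.1472]), [np.int64(225), 'mean', array([-5.7, -8.7]), 'dir', np.float64(-135.9), 'meandir', np.float64(-123.4), '| sh', 68, array([-9.4, 24. ]), np.float64(111.5), '| sh', 3, array([-21.1,  -2.7]), np.float64(-172.7), '| sh', 96, array([14.7, 27.4]), np.float64(61.8), '| sh', 72, array([-15.4, -27.4]), np.float64(-119.3)])
1 (array([0.3569, 0.2967]), np.float64(546.0), np.uint64(5063))
3 (array([0.4673, 0.2263]), np.float64(690.0), np.uint64(3238))
side (array([0.4758, 0.3922]), np.float64(180.0), np.uint64(941))
scene (array([0.4744, 0.395 ]), np.float64(117.0), np.uint64(412))
go lin [0.0007 0.0035 0.1082] twist [-0.002 -0.001 -0.007]
```

>>> jog_arm(linear=[[0.0005, 0.001, 0.03], [0.001, 0.002, 0.06], [0.001, 0.002, 0.09], [0.001, 0.002, 0.104], [0.001, 0.002, 0.107], [0.001, 0.002, 0.107], [0.001, 0.002, 0.107], [0.001, 0.002, 0.107], [0.001, 0.002, 0.107], [0.001, 0.002, 0.107], [0.001, 0.002, 0.107], [0.001, 0.002, 0.107]], twist=[[0, 0, 0], [0, 0, 0], [0, 0, 0], [0, 0, 0], [0, 0, 0], [0, 0, 0], [0, 0, 0], [0, 0, 0], [0, 0, 0], [0, 0, 0], [0, 0, 0], [0, 0, 0]], fingers=[1, 1, 1, 1, 1, 0, 0, 0, 0, 0, 0, 0], force=60)

```text
clock: 41.18
tool_pos: [0.4774, 0.3925, 0.0937]
tcp_rot: [-3.141, 0.0, 2.595]
force: [-2.3, -2.6, 6.5]
opening: 0.0446
gripper_force: 61.2
```

```bash
python3 -c "
from h import *
st=readout.observe();print(st['tool_pos'],st['tcp_rot'],st['force'],Ro.from_euler('xyz',st['tcp_rot']).inv().apply(st['force']),st['ft_torque'])"
```

```text
[0.47739395 0.39249087 0.09369009] [-3.14138618e+00  8.66578457e-05  2.59480984e+00] [-2.33414554 -2.58184033  6.52878698] [ 0.65085859 -3.42038014 -6.52813734] [-0.65217944  0.54795843 -0.00307779]
```

Well centred, with about 3 N of lateral force. Turning clockwise.

>>> jog_arm(linear=[[0, 0, 0], [0, 0, 0], [0, 0, 0], [0, 0, 0], [0, 0, 0], [0, 0, 0], [0, 0, 0], [0, 0, 0], [0, 0, 0], [0, 0, 0], [0, 0, 0], [0, 0, 0]], twist=[[0, 0, 0.05], [0, 0, 0.15], [0, 0, 0.25], [0, 0, 0.35], [0, 0, 0.45], [0, 0, 0.55], [0, 0, 0.65], [0, 0, 0.75], [0, 0, 0.85], [0, 0, 0.95], [0, 0, 1.05], [0, 0, 1.15]], fingers=[0, 0, 0, 0, 0, 0, 0, 0, 0, 0, 0, 0])

```text
clock: 42.18
tool_pos: [0.4765, 0.3922, 0.0937]
tcp_rot: [-3.14, 0.001, 1.44]
force: [-5.7, -5.1, 9.7]
opening: 0.0445
gripper_force: 61.7
```

>>> jog_arm(linear=[[0, 0, 0], [0, 0, 0], [0, 0, 0], [0, 0, 0], [0, 0, 0], [0, 0, 0], [0, 0, 0], [0, 0, 0], [0, 0, 0], [0, 0, 0], [0, 0, 0], [0, 0, 0]], twist=[[0, 0, 0.1], [0, 0, 0.2], [0, 0, 0.3], [0, 0, 0.4], [0, 0, 0.5], [0, 0, 0.6], [0, 0, 0.7], [0, 0, 0.8], [0, 0, 0.9], [0, 0, 0.9], [0, 0, 0.9], [0, 0, 0.9]], fingers=[0, 0, 0, 0, 0, 0, 0, 0, 0, 0, 0, 0])

```text
clock: 43.18
tool_pos: [0.476, 0.3926, 0.0937]
tcp_rot: [-3.141, 0.003, 0.545]
force: [-7.2, -4.4, 10.4]
opening: 0.0443
gripper_force: 61.7
```

```bash
python3 -c "
from h import *
st=readout.observe();print(st['tool_pos'],st['tcp_rot'],st['force'],st['ft_torque'],st['opening'],st['qpos'][5])"
```

```text
[0.47597785 0.39260197 0.09367888] [-3.14052663e+00  2.65964181e-03  5.44753832e-01] [-7.15499287 -4.3809933  10.39705382] [-0.54196234  1.29904102 -0.07002953] 0.04427831814426988 1.5869041067509861
```

>>> jog_arm(linear=[[0, 0, 0], [0, 0, 0], [0, 0, 0], [0, 0, 0], [0, 0, 0]], twist=[[0, 0, 0.04], [0, 0, 0.08], [0, 0, 0.12], [0, 0, 0.12], [0, 0, 0.12]], fingers=[0, 0, 0, 0, 0])

```text
clock: 43.6
tool_pos: [0.4759, 0.3927, 0.0937]
tcp_rot: [-3.141, 0.003, 0.425]
force: [-7.1, -3.4, 11.3]
opening: 0.0441
gripper_force: 61.7
```

```bash
python3 -c "
from h import *
st=readout.observe();print(st['tool_pos'],st['tcp_rot'],st['force'],st['ft_torque'],st['opening'],st['qpos'][5])"
```

```text
[0.4759248  0.39268461 0.09368813] [-3.14074529e+00  2.73657985e-03  4.24697318e-01] [-7.08861977 -3.41040631 11.25895291] [-0.50605054  1.33038122 -0.0769998 ] 0.04406089419541935 1.7070189614884537
```

Turned 2.17 rad with no stop yet, so I'll continue in small steps.

>>> jog_arm(linear=[[0, 0, 0], [0, 0, 0], [0, 0, 0], [0, 0, 0], [0, 0, 0]], twist=[[0, 0, 0.04], [0, 0, 0.08], [0, 0, 0.08], [0, 0, 0.08], [0, 0, 0.08]], fingers=[0, 0, 0, 0, 0])

```text
clock: 44.02
tool_pos: [0.4759, 0.3928, 0.0937]
tcp_rot: [3.141, 0.002, 0.348]
force: [-7.7, -3.4, 10.4]
opening: 0.0439
gripper_force: 61.6
```

```bash
python3 -c "
from h import *
st=readout.observe();print(st['tcp_rot'],st['force'],st['ft_torque'],st['opening'],st['qpos'][5])"
```

```text
[3.14140047e+00 2.45981561e-03 3.48462701e-01] [-7.74619183 -3.42336773 10.38578698] [-0.45339769  1.26919551  1.49250774] 0.04387596292368904 1.7842593410626137
```

>>> jog_arm(linear=[[0, 0, 0], [0, 0, 0], [0, 0, 0], [0, 0, 0], [0, 0, 0]], twist=[[0, 0, 0.03], [0, 0, 0.05], [0, 0, 0.05], [0, 0, 0.05], [0, 0, 0.05]], fingers=[0, 0, 0, 0, 0])

```text
clock: 44.43
tool_pos: [0.4771, 0.3931, 0.0936]
tcp_rot: [-3.142, -0.0, 0.298]
force: [-3.6, -1.3, 7.5]
opening: 0.0441
gripper_force: 64.0
```

```bash
python3 -c "
from h import *
st=readout.observe();print(st['tcp_rot'],st['force'],st['ft_torque'],st['opening'],st['qpos'][5])"
```

```text
[-3.14154471e+00 -2.01056263e-04  2.97576362e-01] [-3.61655103 -1.33805495  7.50600079] [-0.26650448  0.50234179  1.37395971] 0.04410482489386423 1.8348763288383527
```

Cap 2 is tight: torque rose to about 1.5 N·m at about 2.25 rad, which matches the mark estimate. Releasing and going to jar 1.

>>> jog_arm(linear=[[0, 0, 0], [0, 0, 0], [0, 0, 0], [0, 0, 0], [0, 0, 0], [0, 0, -0.01], [0, 0, -0.03], [0, 0, -0.06], [0, 0, -0.09], [0, 0, -0.115], [0, 0, -0.115], [0, 0, -0.115]], twist=[[0, 0, 0], [0, 0, 0], [0, 0, 0], [0, 0, 0], [0, 0, 0], [0, 0, 0], [0, 0, 0], [0, 0, 0], [0, 0, -0.1], [0, 0, -0.2], [0, 0, -0.3], [0, 0, -0.4]], fingers=[1, 1, 1, 1, 1, 1, 1, 1, 1, 1, 1, 1])

```text
clock: 45.43
tool_pos: [0.4781, 0.3933, 0.2097]
tcp_rot: [-3.141, -0.003, 0.7]
force: [-0.7, -0.2, -1.4]
opening: 0.0852
gripper_force: 0.0
```

>>> jog_arm(linear=[[0, 0, 0], [0, 0, 0], [0, 0, 0], [0, 0, 0], [0, 0, 0], [0, 0, 0], [0, 0, 0], [0, 0, 0], [0, 0, 0], [0, 0, 0], [0, 0, 0], [0, 0, 0]], twist=[[0, 0, -0.12], [0, 0, -0.24], [0, 0, -0.36], [0, 0, -0.48], [0, 0, -0.6], [0, 0, -0.72], [0, 0, -0.84], [0, 0, -0.96], [0, 0, -1.08], [0, 0, -1.2], [0, 0, -1.2], [0, 0, -1.2]], fingers=[1, 1, 1, 1, 1, 1, 1, 1, 1, 1, 1, 1])

```text
clock: 46.43
tool_pos: [0.4766, 0.3924, 0.2062]
tcp_rot: [-3.139, 0.0, 1.891]
force: [0.2, 0.2, 0.1]
opening: 0.0851
gripper_force: 0.0
```

Run:
```python
from h import *
np.set_printoptions(precision=4,suppress=True)
st=readout.observe();print(st["clock"],st["tool_pos"],st["tcp_rot"],st["qpos"][5])
f,c=grab("wrist"); save("w16.png",f); print(capfit(f,c,(.4765,.3925)))
go([.3563,.296,.20],2.7)
```

```text
46.4333 [0.4766 0.3924 0.2062] [-3.1391  0.      1.8911] 0.24031845425913473
(array([318.8393, 242.462 ]), [np.int64(177), 'mean', array([-2.8,  8.2]), 'dir', np.float64(98.4), 'meandir', np.float64(108.5), '| sh', 79, array([-8.3, 24.4]), np.float64(108.8), '| sh', 3, array([-2.3, 19.8]), np.float64(96.7), '| sh', 3, array([20.2, 25.5]), np.float64(51.6), '| sh', 3, array([12.4, 17.9]), np.float64(55.3), '| sh', 102, array([-29.6,  -9.1]), np.float64(-163.0), '| sh', 3, array([17.2, 16.1]), np.float64(43.0), '| sh', 69, array([29.9,  9.7]), np.float64(18.0)])
go lin [-0.0536 -0.1446  0.0065] twist [-0.002 -0.001 -0.809]
```

Cap 2's line is at 108.5° and its shoulder mark at 108.8°, so it is tight. Moving to jar 1.

>>> jog_arm(linear=[[-0.003, -0.008, 0], [-0.008, -0.022, 0], [-0.014, -0.038, 0], [-0.021, -0.056, 0], [-0.028, -0.075, 0], [-0.035, -0.094, 0], [-0.042, -0.112, 0], [-0.048, -0.13, 0], [-0.053, -0.143, 0.005], [-0.0535, -0.1445, 0.0065], [-0.0535, -0.1445, 0.0065], [-0.0535, -0.1445, 0.0065]], twist=[[0, 0, -0.09], [0, 0, -0.18], [0, 0, -0.27], [0, 0, -0.36], [0, 0, -0.45], [0, 0, -0.54], [0, 0, -0.63], [0, 0, -0.72], [0, 0, -0.8], [0, 0, -0.809], [0, 0, -0.809], [0, 0, -0.809]], fingers=[1, 1, 1, 1, 1, 1, 1, 1, 1, 1, 1, 1])

```text
clock: 47.48
tool_pos: [0.3572, 0.296, 0.2001]
tcp_rot: [-3.141, -0.001, 2.7]
force: [0.6, -0.9, 0.4]
opening: 0.0856
gripper_force: 0.0
```

>>> jog_arm(linear=[[0, 0, 0], [0, 0, 0], [0, 0, 0]], twist=[[0, 0, 0], [0, 0, 0], [0, 0, 0]], fingers=[1, 1, 1])

```text
clock: 47.73
tool_pos: [0.3571, 0.2959, 0.1997]
tcp_rot: [-3.14, -0.002, 2.703]
force: [-0.0, 0.2, -0.9]
opening: 0.0852
gripper_force: 0.0
```

Run:
```python
from h import *
np.set_printoptions(precision=4,suppress=True)
st=readout.observe();print(st["clock"],st["tool_pos"],st["tcp_rot"],st["qpos"][5])
f,c=grab("wrist"); save("w17.png",f); r=capfine(f,c,(.356,.296)); print(r,capfit(f,c,(.3565,.296)))
go([.3563,.296,.0915],2.7)
```

```text
47.7333 [0.3571 0.2959 0.1997] [-3.1396 -0.0019  2.7029] -0.610799966665307
(array([0.3579, 0.2941]), np.float64(513.0), np.uint64(3423)) (array([318.9008, 244.8343]), [np.int64(231), 'mean', array([2.8, 9.3]), 'dir', np.float64(70.8), 'meandir', np.float64(73.3), '| sh', 111, array([12.3, 28.4]), np.float64(66.5), '| sh', 46, array([-12.2, -29.5]), np.float64(-112.5)])
go lin [0.0005 0.0001 0.1081] twist [-0.002 -0.002  0.003]
```

>>> jog_arm(linear=[[0, 0, 0.03], [0, -0.0005, 0.06], [0, -0.0005, 0.09], [0, -0.0005, 0.103], [0, -0.0005, 0.107], [0, -0.0005, 0.107], [0, -0.0005, 0.107], [0, -0.0005, 0.107], [0, -0.0005, 0.107], [0, -0.0005, 0.107], [0, -0.0005, 0.107], [0, -0.0005, 0.107]], twist=[[0, 0, 0], [0, 0, 0], [0, 0, 0], [0, 0, 0], [0, 0, 0], [0, 0, 0], [0, 0, 0], [0, 0, 0], [0, 0, 0], [0, 0, 0], [0, 0, 0], [0, 0, 0]], fingers=[1, 1, 1, 1, 1, 0, 0, 0, 0, 0, 0, 0], force=60)

```text
clock: 48.78
tool_pos: [0.3568, 0.2945, 0.0945]
tcp_rot: [-3.139, -0.0, 2.704]
force: [-2.8, -7.6, 7.0]
opening: 0.0441
gripper_force: 61.6
```

```bash
python3 -c "
from h import *
st=readout.observe();print(st['tool_pos'],st['tcp_rot'],st['force'],Ro.from_euler('xyz',st['tcp_rot']).inv().apply(st['force']),st['ft_torque'])"
```

```text
[0.35678715 0.29452712 0.09447908] [-3.13908563e+00 -2.81968902e-04  2.70420855e+00] [-2.76266541 -7.59868997  7.03771671] [-0.71400653 -8.07117505 -7.01770574] [-0.87512413  0.38996627  0.08948916]
```

Lateral force is 8 N along −tool y, so I'll shift −1 mm along that axis and turn about 2.4 rad.

>>> jog_arm(linear=[[0, -0.001, 0], [0, -0.001, 0], [0, -0.001, 0], [0, -0.001, 0], [0, -0.001, 0], [0, -0.001, 0], [0, -0.001, 0], [0, -0.001, 0], [0, -0.001, 0], [0, -0.001, 0], [0, -0.001, 0], [0, -0.001, 0]], twist=[[0, 0, 0.05], [0, 0, 0.15], [0, 0, 0.25], [0, 0, 0.35], [0, 0, 0.45], [0, 0, 0.55], [0, 0, 0.65], [0, 0, 0.75], [0, 0, 0.85], [0, 0, 0.95], [0, 0, 1.05], [0, 0, 1.15]], fingers=[0, 0, 0, 0, 0, 0, 0, 0, 0, 0, 0, 0])

```text
clock: 49.78
tool_pos: [0.3559, 0.2938, 0.0944]
tcp_rot: [-3.139, 0.002, 1.549]
force: [-6.4, -6.4, 9.0]
opening: 0.0443
gripper_force: 61.7
```

>>> jog_arm(linear=[[0, 0, 0], [0, 0, 0], [0, 0, 0], [0, 0, 0], [0, 0, 0], [0, 0, 0], [0, 0, 0], [0, 0, 0], [0, 0, 0], [0, 0, 0], [0, 0, 0], [0, 0, 0]], twist=[[0, 0, 0.1], [0, 0, 0.2], [0, 0, 0.3], [0, 0, 0.4], [0, 0, 0.5], [0, 0, 0.6], [0, 0, 0.7], [0, 0, 0.8], [0, 0, 0.9], [0, 0, 1.0], [0, 0, 1.1], [0, 0, 1.1]], fingers=[0, 0, 0, 0, 0, 0, 0, 0, 0, 0, 0, 0])

```text
clock: 50.78
tool_pos: [0.3549, 0.2943, 0.0945]
tcp_rot: [-3.141, 0.004, 0.449]
force: [-8.8, -2.3, 10.6]
opening: 0.0442
gripper_force: 62.1
```

```bash
python3 -c "
from h import *
st=readout.observe();print(st['tool_pos'],st['tcp_rot'],st['force'],st['ft_torque'],st['opening'],st['qpos'][5])"
```

```text
[0.3549126  0.29426948 0.09445213] [-3.14091189  0.00433129  0.44879642] [-8.77083989 -2.29686977 10.64945885] [-0.75334117  1.36361134 -0.0360901 ] 0.04418377298920862 1.6417104722459364
```

>>> jog_arm(linear=[[0, 0, 0], [0, 0, 0], [0, 0, 0], [0, 0, 0], [0, 0, 0]], twist=[[0, 0, 0.05], [0, 0, 0.1], [0, 0, 0.12], [0, 0, 0.12], [0, 0, 0.12]], fingers=[0, 0, 0, 0, 0])

```text
clock: 51.2
tool_pos: [0.3549, 0.2944, 0.0944]
tcp_rot: [-3.141, 0.004, 0.334]
force: [-10.4, -2.4, 10.9]
opening: 0.0441
gripper_force: 62.1
```

```bash
python3 -c "
from h import *
st=readout.observe();print(st['tool_pos'],st['tcp_rot'],st['force'],st['ft_torque'],st['opening'],st['qpos'][5])"
```

```text
[0.35485078 0.29435784 0.09443033] [-3.14119824  0.00441578  0.33385644] [-10.44956457  -2.37499222  10.90947179] [-0.66037199  1.43520162 -0.04898624] 0.04407737455237187 1.7566162548427737
```

>>> jog_arm(linear=[[0, 0, 0], [0, 0, 0], [0, 0, 0], [0, 0, 0], [0, 0, 0]], twist=[[0, 0, 0.05], [0, 0, 0.1], [0, 0, 0.1], [0, 0, 0.1], [0, 0, 0.1]], fingers=[0, 0, 0, 0, 0])

```text
clock: 51.62
tool_pos: [0.3548, 0.2945, 0.0944]
tcp_rot: [-3.141, 0.004, 0.234]
force: [-9.4, -2.0, 10.9]
opening: 0.0441
gripper_force: 62.1
```

```bash
python3 -c "
from h import *
st=readout.observe();print(st['tcp_rot'],st['force'],st['ft_torque'],st['qpos'][5])"
```

```text
[-3.14145024  0.00446371  0.23394167] [-9.35309728 -2.00372013 10.90450101] [-0.59947263  1.47485547 -0.09444557] 1.8565175759503898
```

>>> jog_arm(linear=[[0, 0, 0], [0, 0, 0], [0, 0, 0], [0, 0, 0], [0, 0, 0]], twist=[[0, 0, 0.03], [0, 0, 0.06], [0, 0, 0.06], [0, 0, 0.06], [0, 0, 0.06]], fingers=[0, 0, 0, 0, 0])

```text
clock: 52.03
tool_pos: [0.3548, 0.2945, 0.0944]
tcp_rot: [-3.142, 0.005, 0.174]
force: [-10.1, -2.0, 10.9]
opening: 0.0442
gripper_force: 62.1
```

```bash
python3 -c "
from h import *
st=readout.observe();print(st['tcp_rot'],st['force'],st['ft_torque'],st['qpos'][5])"
```

```text
[-3.14157878  0.00451731  0.17389935] [-10.07291115  -2.04911438  10.92823249] [-0.53633994  1.41983557 -0.07770437] 1.9165335883991448
```

>>> jog_arm(linear=[[0, 0, 0], [0, 0, 0], [0, 0, 0], [0, 0, 0], [0, 0, 0]], twist=[[0, 0, 0.04], [0, 0, 0.08], [0, 0, 0.08], [0, 0, 0.08], [0, 0, 0.08]], fingers=[0, 0, 0, 0, 0])

```text
clock: 52.45
tool_pos: [0.3548, 0.2946, 0.0944]
tcp_rot: [3.14, 0.004, 0.098]
force: [-10.0, -1.2, 10.6]
opening: 0.0438
gripper_force: 62.0
```

```bash
python3 -c "
from h import *
st=readout.observe();print(st['tcp_rot'],st['force'],st['ft_torque'],st['qpos'][5])"
```

```text
[3.14046896 0.00388273 0.09839492] [-9.98620947 -1.15638187 10.61861262] [-0.36015597  1.46735132  1.82317145] 1.993364618681119
```

>>> jog_arm(linear=[[0, 0, 0], [0, 0, 0], [0, 0, 0], [0, 0, 0], [0, 0, 0]], twist=[[0, 0, 0.03], [0, 0, 0.05], [0, 0, 0.05], [0, 0, 0.05], [0, 0, 0.05]], fingers=[0, 0, 0, 0, 0])

```text
clock: 52.87
tool_pos: [0.3561, 0.2947, 0.0945]
tcp_rot: [3.141, 0.001, 0.047]
force: [-4.4, -0.8, 7.3]
opening: 0.0442
gripper_force: 64.0
```

```bash
python3 -c "
from h import *
st=readout.observe();print(st['tcp_rot'],st['force'],st['ft_torque'],st['qpos'][5])"
```

```text
[3.14099599e+00 1.00058822e-03 4.72805512e-02] [-4.4118979  -0.81068972  7.32841336] [-0.31380854  0.659193    1.60425239] 2.0440963761632602
```

The stop is felt: torque reached 1.8 N·m at 2.6 rad. Releasing, lifting clear and checking everything.

>>> jog_arm(linear=[[0, 0, 0], [0, 0, 0], [0, 0, 0], [0, 0, 0], [0, 0, 0], [0, 0, -0.01], [0, 0, -0.03], [0, 0, -0.06], [0, 0, -0.09], [0, 0, -0.12], [0, 0, -0.15], [0, 0, -0.17]], twist=[[0, 0, 0], [0, 0, 0], [0, 0, 0], [0, 0, 0], [0, 0, 0], [0, 0, 0], [0, 0, 0], [0, 0, 0], [0, 0, -0.1], [0, 0, -0.2], [0, 0, -0.3], [0, 0, -0.4]], fingers=[1, 1, 1, 1, 1, 1, 1, 1, 1, 1, 1, 1])

```text
clock: 53.87
tool_pos: [0.3569, 0.2947, 0.2668]
tcp_rot: [-3.141, -0.001, 0.449]
force: [1.0, -0.4, 0.8]
opening: 0.0852
gripper_force: 0.0
```

>>> jog_arm(linear=[[0, 0, 0], [0, 0, 0], [0, 0, 0], [0, 0, -0.02], [0, 0, -0.04], [0, 0, -0.06], [0, 0, -0.08], [0, 0, -0.1], [0, 0, -0.1], [0, 0, -0.1], [0, 0, -0.1], [0, 0, -0.1]], twist=[[0, 0, -0.12], [0, 0, -0.24], [0, 0, -0.36], [0, 0, -0.48], [0, 0, -0.6], [0, 0, -0.72], [0, 0, -0.84], [0, 0, -0.96], [0, 0, -1.08], [0, 0, -1.2], [0, 0, -1.2], [0, 0, -1.2]], fingers=[1, 1, 1, 1, 1, 1, 1, 1, 1, 1, 1, 1])

```text
clock: 54.87
tool_pos: [0.3563, 0.2943, 0.363]
tcp_rot: [-3.139, 0.001, 1.64]
force: [-0.1, -0.1, -0.1]
opening: 0.0854
gripper_force: 0.0
```

Run:
```python
from h import *
np.set_printoptions(precision=4,suppress=True)
st=readout.observe();print(st["clock"],st["tool_pos"],st["tcp_rot"])
F={n:grab(n) for n in("wrist","scene","side")}
for n,(f,c) in F.items():
    save(n+"_f.png",f)
    for k,xy in {"1":(.3565,.295),"2":(.4765,.3925),"3":(.467,.229)}.items():
        o=capfit(f,c,xy); print(n,k,np.round(o[0]),*o[1])
    p=proj(c,(.4832,.030,.060))[0]; m=blob(f["pixels"].max(2)<60,p,20); print(n,"knob exp",p,None if m is None else cen(m))
A=F["side"][0]["pixels"][130:480,180:480,::-1];B=F["scene"][0]["pixels"][80:330,150:460,::-1]
B=cv2.copyMakeBorder(B,0,100,0,0,0);cv2.imwrite("pics/final.png",np.hstack([A,B]))
```

```text
54.8667 [0.3563 0.2943 0.363 ] [-3.1391  0.0007  1.6401]
wrist 1 [319. 196.] 97 mean [  3.5 -10.3] dir -69.9 meandir -71.2 | sh 6 [25.9 17.9] 34.7 | sh 33 [-29.7  -9.6] -162.1 | sh 38 [30.8 -4.7] -8.8
wrist 2 [441. 112.] 122 mean [-2.7 10.7] dir 111.7 meandir 104.3 | sh 55 [-4.2 29.6] 98.0 | sh 3 [-9.8 23.3] 112.8 | sh 7 [ -6.1 -30.1] -101.5 | sh 50 [  8.5 -29.8] -74.1
wrist 3 [409. 258.] 86 mean [-9.6 -3.3] dir -168.1 meandir -160.9 | sh 41 [26.1 16.6] 32.4 | sh 66 [-23.9 -14.9] -148.0
wrist knob exp [391.1012 367.3303] [390.2344 364.2383]
scene 1 [350. 100.] 24 mean [  2.3 -10.3] dir -70.2 meandir -77.6 | sh 8 [14.7 27. ] 61.4 | sh 10 [  6.5 -23.2] -74.4
scene 2 [427. 108.] 21 mean [-4.2 11. ] dir 112.9 meandir 110.8 | sh 14 [-29.3  -8.2] -164.3 | sh 12 [21.8 21.4] 44.5
scene 3 [366. 147.] 26 mean [-11.  -2.] dir -149.0 meandir -169.5 | sh 14 [-27.9 -12.6] -155.7 | sh 23 [18.8 23.6] 51.4
scene knob exp [293.0831 227.3575] [293.2715 228.404 ]
side 1 [405. 375.] 48 mean [  2.8 -10.1] dir -71.2 meandir -74.6 | sh 37 [29.1 -8. ] -15.4 | sh 23 [-31.2  -1.2] -177.7
side 2 [315. 427.] 64 mean [-3.7  9.4] dir 104.0 meandir 111.3 | sh 34 [30.7 -0.3] -0.6 | sh 36 [-29.7  -8.3] -164.4 | sh 30 [-9.1 25. ] 109.9
side 3 [335. 328.] 41 mean [-10.6  -3.7] dir -169.5 meandir -160.5 | sh 27 [30.5 -2.7] -5.0 | sh 38 [-28.6  -7. ] -166.2
side knob exp [337.5143 253.1743] [337.6821 255.7572]
```

All the checks agree. The cap lines match their shoulder marks (−71/−73°, 111/110°, −165/−166°), and the knob is at its seated position in all three views. The arm is clear, so I'm handing in.

```bash
python3 -c "
from cell import bot
print(bot.sign_off())"
```

```text
the job is handed in; nothing more can be done
None
```

I handed the job in at about 55 s: cover moved to the mat and then put back down around the compartments, red and green spatulas flat in their own slots (no yellow one was there), all three caps tight to their stops, and the vial, petri dish and timer never touched; the hand-in returned no verdict.

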